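Hang the ingredient tins round the mixing bowl under the swing lamp

ROBOT

A 6-joint arm with a two-finger parallel gripper is mounted at the origin on the work surface. World frame = base frame: x ahead of the robot, y to its left, z up, the work surface at z = 0. Lengths are in m, angles in rad, forces in N, time in s.
With the tool pointing down it reaches from about 0.4 to 0.825 m from the base axis. Payload 7 kg.
Tool frame: the origin (TCP) lies at the very end of the fingers, on their centre line; the grasp point (between the pads) lies 19 mm behind it; z points along the fingers, y is the line along which they close (so a half turn about z gives the same grasp; the last joint's range is limited). The gripper opens to 88 mm and grips with 3 to 60 N. Pads are 19 mm wide; open, the fingers measure 130 mm over their backs; the gripper's body (78 mm by 193 mm) begins 47 mm behind the grasp point.
Start: joints at [-0.994, 0.359, 0.012, 0, -1.224, -0.288], TCP at [0.192, -0.647, 0.227] pointing down, gripper open.
Joint ranges: [-3.07, 3.07], [-1.43, 2.12], [-1.02, 1.25], [-3.03, 1.67], [-3.05, -0], [-3.03, 3.03]. Speed limits (rad/s): [2.39, 2.39, 3.01, 3.14, 3.14, 3.14].

INTERFACE

Orientations are given as a rotation vector (axis times angle).
In Python, from workcell import readout, cams, bot gives the robot as it stands.
- The arm moves only by the tool servo_tool, never from a script. Its argument "steps" is a list of rows, each a list of 2 entries, a list of its own where there are three numbers: the shift along the tool's x, y, z in mm, then the turn about the tool's z in rad. A call has 1 to 5 rows; each row shifts and turns the commanded pose from where the row before left it, along the tool's axes as they then stand; what a row does not reach is not made up. A row lasts 1/10 s, in which the tool goes at most 50 mm and 8.59 degrees, less where a joint would pass 70% of its speed; a pose out of reach is approached as far as the arm can. A call is refused whole if a number of a shift passes 50 or a number of a turn 0.15, either way. A call with a gripper value outside its range is refused whole. "gripper" is the opening in per cent of the stroke, from 0 (shut) to 100 (fully open), set as the call begins (left out, the last holds). The fingers move at their own pace and stop on an object; the grip force is fixed at half the most. Time passes only in rows, so rows that do not move let the fingers close. It gives the time, the measured TCP pose, the force, the opening and the grip force at its end, in the units of the state.
- readout.read_state(): the state, without advancing time (a new reading comes with each control period).
- cams.camera(name): name is "side" or "top" or "wrist"; returns the picture (384x512x3 uint8, red, green, blue); there is no depth.
- cams.get_calibration(name): a dict with "fov_y" (degrees; the focal length in pixels is half the picture's height over the tangent of half this angle, whatever the lens; pixels are square), "cx", "cy" (the principal point, pixels), "R" (3x3) and "t" (3): a world point X has camera coordinates R X + t. Camera axes: x right, y down, z forward; pixel columns grow to the right and rows downward; lengths in m; the calibration is good to about 2 mm. The wrist camera is an equidistant fisheye: a pixel r from the principal point sees the ray r / f radians off the axis. A picture is of the moment at which its call begins: read the wrist's pose just before it. get_calibration takes no time and is no camera call; for the wrist camera it gives the pose at the moment of the call.
- bot.hand_in(): hands the job in; it is judged then, once.
The state is a dict: "time_s": time; "q": joint angles; "qd": joint speeds; "joint_torque": joint torques, N m; "tcp_pos": TCP position; "orientation": TCP orientation; "wrist_force": force on the tool from outside, world axes, zero at the start; "torque": the same for the moment, N m; "gripper_width": finger opening in m; "grasp_force": force on a finger pad.
Only numpy, scipy, OpenCV 4.12 (cv2) and the standard library are available. Lean on these libraries where they do the work, as an engineer would, in place of code of your own. Each camera call takes 0.05 s, during which the arm holds its last target. There are 200 camera calls.

TASK

Get the green mixing bowl ready for baking: first swing the counter lamp well clear, so that no part of it is over the bowl, then hang every ingredient tin by its own hook on the bowl's rim, gently, with the tin outside and the hook's tongue inside the bowl. When all the tins hang there, off the counter and let go, swing the lamp back so that its head is centred over the bowl, and leave everything else on the counter where it is.

Things in the scene. Friction and masses are not known exactly. Their poses are not given: they have to be found in the camera images.
- bowl: Green glass mixing bowl, open, held fast to the counter by a rubber suction foot (it does not move). 200 mm across outside at the rim, 100 mm high, glass wall 5 mm thick, sides almost upright (outside radius 97 mm at 25 mm height, 100 mm at the rim). Origin: on its axis at counter level; z up.
- lamp: Fixed foot (110 mm disc) and 22 mm brass post of a white swing-arm counter lamp standing to the left of the bowl. Origin: on the post's axis at counter level, which is also the upright hinge axis of the arm; axes parallel to the world's.
- lamp_arm (a joint): Swing of the lamp's level arm about the upright post (rad). At 0 the arm points along -y from the post (to the robot's right); growing values swing it towards the robot (clockwise from above), -0.3 to 1.7. Stiff hinge: stays where it is left; takes about 2 N at the wooden grip.
- lamp_head (a point): Centre of the underside of the round white lamp head, 180 mm across, 172 to 206 mm above the counter, at the arm's free end 278 mm from the post axis.
- lamp_grip (a point): Round upright wooden grip on top of the lamp arm, 160 mm from the post axis: 22 mm diameter, 205 to 260 mm above the counter, flat on top; this point is on its axis at 240 mm. The arm's bar is 22 mm wide, its top at 207 mm.
- tin1: Steel ingredient tin with red lid, about 150 g, standing upright; may be absent. 50 mm diameter, 50 mm tall (lid 52.5 mm across, top at 52 mm). On the lid a square wooden knob 20 x 20 mm, up to 82 mm above the underside, its faces square to x and y. A hook on the +x side (see its tongue). Origin: centre of the underside; x towards the hook, z up.
- tin1_tongue (a point): Lower tip of the red-lidded tin's hook tongue, 42 mm out from the tin's axis, 16 mm above its underside. The hook: a level bar 16 mm wide leaves the tin wall at the top (its underside 44 mm above the tin's) and ends in a flat tongue, 4 mm thick, hanging down from it; clear gap between tin wall and tongue 15 mm.
- tin2: Steel ingredient tin with yellow lid, about 150 g, standing upright; may be absent. 50 mm diameter, 50 mm tall (lid 52.5 mm across, top at 52 mm). On the lid a square wooden knob 20 x 20 mm, up to 82 mm above the underside, its faces square to x and y. A hook on the +x side (see its tongue). Origin: centre of the underside; x towards the hook, z up.
- tin2_tongue (a point): Lower tip of the yellow-lidded tin's hook tongue, 42 mm out from the tin's axis, 16 mm above its underside. The hook: a level bar 16 mm wide leaves the tin wall at the top (its underside 44 mm above the tin's) and ends in a flat tongue, 4 mm thick, hanging down from it; clear gap between tin wall and tongue 15 mm.
- tin3: Steel ingredient tin with orange lid, about 150 g, standing upright; may be absent. 50 mm diameter, 50 mm tall (lid 52.5 mm across, top at 52 mm). On the lid a square wooden knob 20 x 20 mm, up to 82 mm above the underside, its faces square to x and y. A hook on the +x side (see its tongue). Origin: centre of the underside; x towards the hook, z up.
- tin3_tongue (a point): Lower tip of the orange-lidded tin's hook tongue, 42 mm out from the tin's axis, 16 mm above its underside. The hook: a level bar 16 mm wide leaves the tin wall at the top (its underside 44 mm above the tin's) and ends in a flat tongue, 4 mm thick, hanging down from it; clear gap between tin wall and tongue 15 mm.
- tin4: Steel ingredient tin with green lid, about 150 g, standing upright; may be absent. 50 mm diameter, 50 mm tall (lid 52.5 mm across, top at 52 mm). On the lid a square wooden knob 20 x 20 mm, up to 82 mm above the underside, its faces square to x and y. A hook on the +x side (see its tongue). Origin: centre of the underside; x towards the hook, z up.
- tin4_tongue (a point): Lower tip of the green-lidded tin's hook tongue, 42 mm out from the tin's axis, 16 mm above its underside. The hook: a level bar 16 mm wide leaves the tin wall at the top (its underside 44 mm above the tin's) and ends in a flat tongue, 4 mm thick, hanging down from it; clear gap between tin wall and tongue 15 mm.
- tin5: Steel ingredient tin with blue lid, about 150 g, standing upright; may be absent. 50 mm diameter, 50 mm tall (lid 52.5 mm across, top at 52 mm). On the lid a square wooden knob 20 x 20 mm, up to 82 mm above the underside, its faces square to x and y. A hook on the +x side (see its tongue). Origin: centre of the underside; x towards the hook, z up.
- tin5_tongue (a point): Lower tip of the blue-lidded tin's hook tongue, 42 mm out from the tin's axis, 16 mm above its underside. The hook: a level bar 16 mm wide leaves the tin wall at the top (its underside 44 mm above the tin's) and ends in a flat tongue, 4 mm thick, hanging down from it; clear gap between tin wall and tongue 15 mm.
- tin6: Steel ingredient tin with white lid, about 150 g, standing upright; may be absent. 50 mm diameter, 50 mm tall (lid 52.5 mm across, top at 52 mm). On the lid a square wooden knob 20 x 20 mm, up to 82 mm above the underside, its faces square to x and y. A hook on the +x side (see its tongue). Origin: centre of the underside; x towards the hook, z up.
- tin6_tongue (a point): Lower tip of the white-lidded tin's hook tongue, 42 mm out from the tin's axis, 16 mm above its underside. The hook: a level bar 16 mm wide leaves the tin wall at the top (its underside 44 mm above the tin's) and ends in a flat tongue, 4 mm thick, hanging down from it; clear gap between tin wall and tongue 15 mm.
- mixer: White plastic hand mixer, 75 x 170 x 140 mm; to be left alone. Origin: on its underside.
- beater_a: Stainless beater, 185 mm long, lying; to be left alone. Origin: on its underside.
- beater_b: Stainless beater, 185 mm long, lying; to be left alone. Origin: on its underside.
- spatula: Bamboo spatula, 260 mm, lying; to be left alone. Origin: near its middle, at its underside.
- measuring_cup: Steel measuring cup, 72 mm across, 50 mm high; to be left alone. Origin: on its underside.
- salt_jar: Glass salt jar, 60 mm across, 100 mm high; to be left alone. Origin: on its underside.
- vanilla: Amber bottle, 44 mm across, 120 mm high; to be left alone. Origin: on its underside.
Things that resemble listed ones, but are neither listed nor needed, are in the scene too. Of the things shaped like the bowl, the green one is meant.

How it is judged:
By the outcome, as a careful person would: the job done as asked, in the order asked, and still so for the second after the job is handed in, with the robot touching nothing.
Of tin1, tin2, tin3, tin4, tin5, tin6 only 4 to 6 are there at a start; the rules pass over those that are not, and their reading is None.
At some moment in a run one of tin1, tin2, tin3, tin4, tin5, tin6 may be knocked a few centimetres aside while the robot is not near it.
It also fails if it takes over 210 s, if anything falls off the work surface, if the arm or the gripper's body presses on something with over 40 N, if the wrist force passes 120 N, or if a joint passes its speed limit or range.

## Working session

There is one attempt and no reset: what is moved stays moved. The work goes in short steps, Python scripts to look and compute and a tool call to move; the robot and the scene stay as the last step left them, time stands still between calls to the robot, and variables do not carry over. Pictures are saved under pics/ and viewed, at most 14 in all, crops included, and the job is handed in when it is done.

Besides the shell and the picture viewer there is one more tool, called after ">>>" as name(argument=value, ...), one argument or row to a line, values as JSON. servo_tool: Moves the arm, as the interface text tells. Its arguments: {"type":"object","properties":{"steps":{"type":"array","items":{"type":"array"}},"gripper":{"type":"number"}},"required":["steps"]}

```bash
mkdir -p pics; ls; python3 - <<'E'
from workcell import readout,cams,bot
import cv2,numpy as np
s=readout.read_state();print({k:np.round(v,3) for k,v in s.items()})
for n in("top","side"):
    im=cams.camera(n);np.save(f'pics/{n}0.npy',im);cv2.imwrite(f'pics/{n}0.png',cv2.resize(im[:,:,::-1],(800,600),interpolation=cv2.INTER_CUBIC))
for n in("top","side","wrist"):
    print(n,{k:np.round(v,3).tolist() for k,v in cams.get_calibration(n).items() if not isinstance(v,str)})
E
```

```text
pics
{'time_s': np.float64(0.0), 'q': array([-0.994,  0.359,  0.011, -0.   , -1.224, -0.288]), 'qd': array([ 0.   , -0.001, -0.002,  0.001, -0.   ,  0.002]), 'joint_torque': array([-0.0000e+00, -5.8272e+01,  2.9305e+01,  6.9970e+00,  7.0000e-03,
       -0.0000e+00]), 'tcp_pos': array([ 0.192, -0.647,  0.226]), 'orientation': array([ 4.520e-01, -3.109e+00, -2.000e-03]), 'wrist_force': array([-0.6  ,  0.326,  0.397]), 'torque': array([ 0.004, -0.027, -0.012]), 'grasp_force': np.float64(0.0), 'gripper_width': np.float64(0.087)}
top {'fov_y': 46.037, 'cx': 246.707, 'cy': 188.33, 'R': [[0.017, -1.0, -0.017], [-0.995, -0.015, -0.102], [0.102, 0.018, -0.995]], 't': [0.001, 0.486, 1.534]}
side {'fov_y': 44.805, 'cx': 253.017, 'cy': 186.942, 'R': [[0.994, -0.109, -0.013], [-0.087, -0.71, -0.699], [0.067, 0.695, -0.715]], 't': [-0.466, 0.14, 1.436]}
wrist {'fov_y': 65.706, 'cx': 255.728, 'cy': 191.458, 'R': [[-0.286, 0.958, 0.001], [0.912, 0.271, 0.306], [0.293, 0.089, -0.952]], 't': [0.674, -0.037, 0.391]}
```

View pics/top0.png

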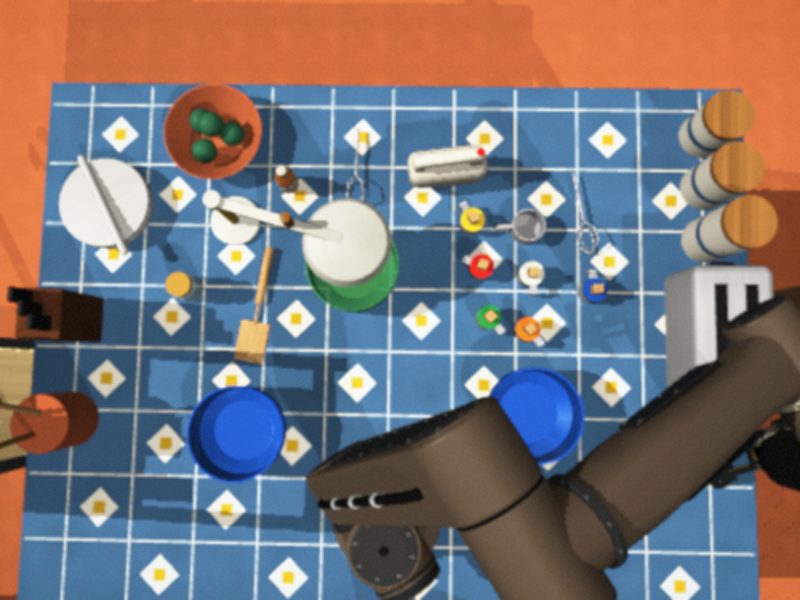

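View pics/side0.png

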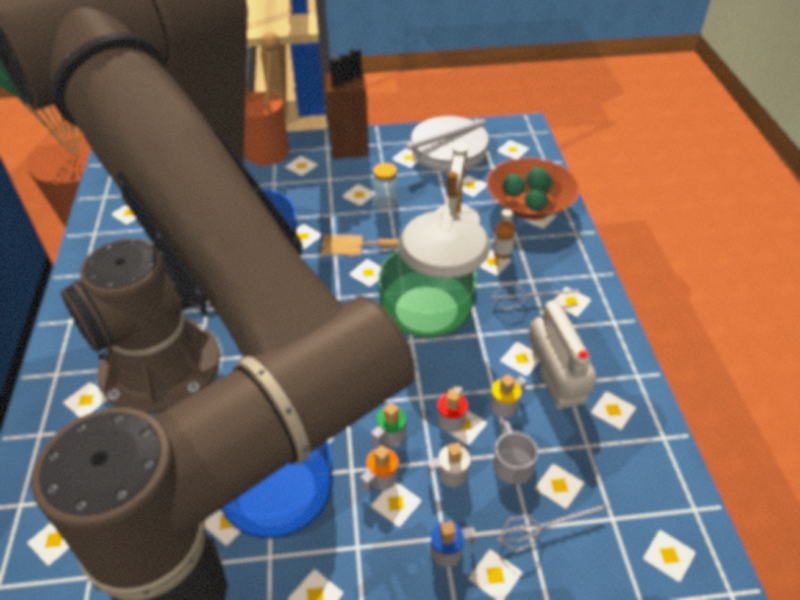

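Top view (800x600 px): the lamp head sits over the green bowl at (347,242), the grip is at (287,219) and the foot at (236,221). All six tins are present: yellow (473,218), red (481,265), white (531,273), blue (595,288), green (489,317), orange (528,328).

Lookalikes for the bowl: blue bowls at (237,432) and (537,415), terracotta bowl at (213,132); the green one at (352,275) is meant. Lookalikes for the tins: steel cup (529,225), orange-lidded jar (179,285) and canisters on the right.

```bash
cat > h.py <<'E'
from workcell import readout,cams,bot
import cv2,numpy as np
from scipy.spatial.transform import Rotation as Ro
def ray(c,uv,wrist=False):
    u=np.atleast_2d(np.asarray(uv,float)); f=192/np.tan(np.radians(c['fov_y'])/2)
    d=(u-[c['cx'],c['cy']])/f
    if wrist:
        r=np.linalg.norm(d,axis=1,keepdims=True)+1e-9; v=np.c_[d/r*np.sin(r),np.cos(r)]
    else: v=np.c_[d,np.ones(len(d))]
    R=np.array(c['R']); return -R.T@np.array(c['t']), v@R
def onplane(c,uv,z,wrist=False):
    o,v=ray(c,uv,wrist); return (o+v*((z-o[2])/v[:,2:]))[:,:2]
def proj(c,X,wrist=False):
    p=np.atleast_2d(X)@np.array(c['R']).T+np.array(c['t']); f=192/np.tan(np.radians(c['fov_y'])/2)
    if not wrist: return p[:,:2]/p[:,2:]*f+[c['cx'],c['cy']]
    r=np.linalg.norm(p[:,:2],axis=1,keepdims=True); return p[:,:2]/r*np.arctan2(r,p[:,2:])*f+[c['cx'],c['cy']]
def pose():
    s=readout.read_state(); R=Ro.from_rotvec(s['orientation']).as_matrix()
    return s,np.array(s['tcp_pos']),R,np.arctan2(R[1,0],R[0,0])
def go(x,y,z,psi=None):
    """turn first (about tool z), then shift in the turned tool frame, mm"""
    s,p,R,ps=pose()
    t=0 if psi is None else (ps-psi+np.pi)%(2*np.pi)-np.pi
    R2=R@Ro.from_euler('z',t).as_matrix()
    print('t',round(s['time_s'],1),'tcp',p.round(4),'psi',round(ps,3),'q6',round(s['q'][5],2),'| turn',round(t,3),'shift',(R2.T@(np.array([x,y,z])-p)*1000).round(1))
HSV={'red':(0,6),'orange':(9,17),'yellow':(23,33),'green':(50,75),'blue':(105,120)}
E
python3 - <<'E'
from h import *
s,p,R,ps=pose();print(R.round(2),ps)
c=cams.get_calibration('top');im=np.load('pics/top0.npy');k=1.5625
def P(u,v,z):return onplane(c,[u/k,v/k],z)[0].round(3)
print('grip',P(287,219,.26),'head',P(346,242,.206),'foot',P(236,221,.01))
hsv=cv2.cvtColor(im,cv2.COLOR_RGB2HSV)
m=cv2.inRange(hsv,(50,90,40),(85,255,255));n,l,st,ce=cv2.connectedComponentsWithStats(m)
for i in range(1,n):
    if st[i][4]>20: print('green',st[i],ce[i])
for n_,u,v in [('y',473,218),('r',481,265),('w',531,273),('b',595,288),('g',489,317),('o',528,328)]: print(n_,P(u,v,.07),hsv[int(v/k)-5:int(v/k)+6:5,int(u/k)-5:int(u/k)+6:5].tolist() if 0 else '')
# bowl rim circle: lower edge points of bowl mask at z=.1
i=np.argmax([st[j][4] if j else 0 for j in range(n)]);cnt=max(cv2.findContours((l==i).astype(np.uint8),0,2)[0],key=cv2.contourArea)[:,0]
q=onplane(c,cnt,.1)
from scipy.optimize import least_squares
sel=q
for _ in range(5):
    f=least_squares(lambda a:np.hypot(sel[:,0]-a[0],sel[:,1]-a[1])-.1,q.mean(0),loss='soft_l1',f_scale=.002).x
    sel=q[abs(np.hypot(q[:,0]-f[0],q[:,1]-f[1])-.1)<.006]
print('bowl',f,len(sel),len(q))
E
```

```text
[[-0.96 -0.28 -0.  ]
 [-0.28  0.96  0.  ]
 [ 0.    0.   -1.  ]] -2.8529472398985396
grip [0.603 0.194] head [0.569 0.085] foot [0.649 0.35 ]
green [122  70  34  22 393] [137.77608142  80.49363868]
green [123  90  15  13 153] [129.98039216  95.94117647]
green [195 155  61  44 958] [229.20250522 183.99164927]
green [305 195  16  16 145] [312.         202.62758621]
y [ 0.65  -0.178] 
r [ 0.548 -0.196] 
w [ 0.532 -0.303] 
b [ 0.502 -0.439] 
g [ 0.436 -0.213] 
o [ 0.414 -0.296] 
bowl [0.54426789 0.08048388] 55 89
```

>>> servo_tool(
  steps=[
    [[0,0,-30],-0.14],
    [[0,0,-30],-0.14],
    [[0,0,-30],-0.14],
    [[0,0,0],-0.14],
    [[0,0,0],-0.14],
  ],
  gripper=60,
)

```text
time_s: 0.6
tcp_pos: [0.1924, -0.6472, 0.3175]
orientation: [-1.499, 2.761, -0.002]
wrist_force: [-0.9, -0.1, -0.7]
gripper_width: 0.0551
grasp_force: 0.0
```

>>> servo_tool(
  steps=[
    [[0,0,0],-0.14],
    [[0,0,0],-0.15],
    [[0,0,0],0],
    [[0,0,0],0],
  ],
)

```text
time_s: 1.0
tcp_pos: [0.1922, -0.6469, 0.3162]
orientation: [-1.869, 2.525, 0.001]
wrist_force: [-0.2, 0.1, 0.3]
gripper_width: 0.0526
grasp_force: 0.0
```

```bash
python3 - <<'E'
from h import *
go(.603,.194,.33,-1.862)
E
```

```text
t 1.0 tcp [ 0.1922 -0.6469  0.3162] psi -1.867 q6 0.7 | turn -0.005 shift [-923.4 -152.1  -13.4]
```

>>> servo_tool(
  steps=[
    [[-46,-8,-1],0],
    [[-46,-8,-1],0],
    [[-46,-8,-1],0],
    [[-46,-8,-1],0],
    [[-46,-8,-1],0],
  ],
)

```text
time_s: 1.5
tcp_pos: [0.2971, -0.4366, 0.3216]
orientation: [-1.869, 2.525, -0.0]
wrist_force: [1.1, 0.9, 0.5]
gripper_width: 0.0523
grasp_force: 0.0
```

>>> servo_tool(
  steps=[
    [[-46,-8,-1],0],
    [[-46,-8,-1],0],
    [[-46,-8,-1],0],
    [[-46,-8,-1],0],
    [[-46,-8,-1],0],
  ],
)

```text
time_s: 2.0
tcp_pos: [0.4016, -0.2277, 0.3269]
orientation: [-1.869, 2.525, -0.001]
wrist_force: [0.4, 0.1, -0.0]
gripper_width: 0.0527
grasp_force: 0.0
```

>>> servo_tool(
  steps=[
    [[-46,-7,-1],0],
    [[-46,-7,-1],0],
    [[-46,-7,-1],0],
    [[-46,-7,-1],0],
    [[-46,-7,0],0],
  ],
)

```text
time_s: 2.5
tcp_pos: [0.5014, -0.0174, 0.3311]
orientation: [-1.869, 2.524, -0.001]
wrist_force: [1.7, -0.8, -0.3]
gripper_width: 0.0525
grasp_force: 0.0
```

>>> servo_tool(
  steps=[
    [[-46,-7,0],0],
    [[-46,-7,0],0],
    [[-46,-7,0],0],
    [[-46,-7,0],0],
    [[0,0,0],0],
  ],
)

```text
time_s: 3.0
tcp_pos: [0.5822, 0.1531, 0.3285]
orientation: [1.872, -2.52, -0.001]
wrist_force: [-0.2, -0.5, -0.1]
gripper_width: 0.0526
grasp_force: 0.0
```

```bash
python3 - <<'E'
from h import *
go(.603,.194,.33,-1.862)
c=cams.get_calibration('wrist');im=cams.camera('wrist');np.save('pics/w1.npy',im);cv2.imwrite('pics/w1.png',im[:,:,::-1])
print(proj(c,[[.603,.194,.26],pose()[1]],True))
E
```

```text
t 3.0 tcp [0.5822 0.1531 0.3285] psi -1.864 q6 -0.87 | turn -0.002 shift [-45.1  -8.2  -1.6]
[[245.63347638 253.06648791]
 [255.42048197 241.30020715]]
```

View pics/w1.png

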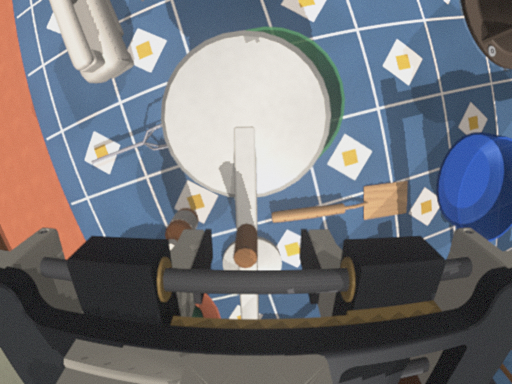

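Wrist view: the grip is at about (246,255), against a predicted (246,253), between the fingers once the shift is made. The green bowl's rim shows behind the lamp head at (247,113).

>>> servo_tool(
  steps=[
    [[-23,-4,0],0],
    [[-23,-4,0],0],
    [[0,0,0],0],
    [[0,0,30],0],
    [[0,0,30],0],
  ],
)

```text
time_s: 3.55
tcp_pos: [0.6017, 0.19, 0.2709]
orientation: [-1.869, 2.522, -0.0]
wrist_force: [-0.4, 0.1, -0.4]
gripper_width: 0.0526
grasp_force: 0.0
```

>>> servo_tool(
  steps=[
    [[0,0,30],0],
    [[0,0,20],0],
    [[0,0,0],0],
  ],
)

```text
time_s: 3.85
tcp_pos: [0.5997, 0.1888, 0.2177]
orientation: [1.868, -2.52, -0.001]
wrist_force: [-0.0, 0.9, -0.3]
gripper_width: 0.0527
grasp_force: 0.0
```

>>> servo_tool(
  steps=[
    [[0,0,0],0],
    [[0,0,0],0],
    [[0,0,0],0],
    [[0,0,0],0],
    [[0,0,0],0],
  ],
  gripper=0,
)

```text
time_s: 4.35
tcp_pos: [0.6021, 0.1906, 0.2215]
orientation: [-1.874, 2.52, -0.001]
wrist_force: [-0.4, -1.5, 2.5]
gripper_width: 0.021
grasp_force: 30.0
```

>>> servo_tool(
  steps=[
    [[-0.4,8,0],0.05],
    [[-0.8,16,0],0.1],
    [[-0.8,16,0],0.1],
    [[-0.8,16,0],0.1],
    [[-0.8,16,0],0.1],
  ],
)

```text
time_s: 4.85
tcp_pos: [0.5387, 0.2253, 0.2215]
orientation: [1.259, -2.878, 0.002]
wrist_force: [-3.0, -2.5, 5.9]
gripper_width: 0.0208
grasp_force: 30.0
```

>>> servo_tool(
  steps=[
    [[-0.8,16,0],0.1],
    [[-0.8,16,0],0.1],
    [[-0.8,16,0],0.1],
    [[-0.8,16,0],0.1],
    [[-0.8,16,0],0.1],
  ],
)

```text
time_s: 5.35
tcp_pos: [0.4931, 0.2903, 0.2215]
orientation: [0.507, -3.095, 0.005]
wrist_force: [-15.7, -7.8, 14.5]
gripper_width: 0.0214
grasp_force: 30.0
```

>>> servo_tool(
  steps=[
    [[-0.8,16,0],0.1],
    [[-0.8,16,0],0.1],
    [[-0.8,16,0],0.1],
    [[-0.4,8,0],0.05],
    [[0,0,0],0],
  ],
)

```text
time_s: 5.85
tcp_pos: [0.4819, 0.3479, 0.2213]
orientation: [-0.034, -3.133, 0.002]
wrist_force: [-31.7, 0.1, 20.8]
gripper_width: 0.0212
grasp_force: 30.0
```

```bash
python3 - <<'E'
from h import *
go(.5,.3,.3)
print(pose()[0]['wrist_force'],pose()[0]['q'])
E
```

```text
t 5.8 tcp [0.4819 0.3479 0.2213] psi 3.12 q6 -2.54 | turn 0 shift [-18.4 -47.6 -78.8]
[-31.74172977   0.0729027   20.8072606 ] [ 0.94968045  0.23535864 -0.17119803 -0.00665634 -1.17021183 -2.53936648]
```

>>> servo_tool(
  steps=[
    [[-3,0,0],0],
    [[0,0,0],0],
    [[0,0,0],0],
    [[0,0,0],0],
  ],
  gripper=60,
)

```text
time_s: 6.25
tcp_pos: [0.491, 0.3474, 0.2204]
orientation: [-0.034, -3.141, 0.0]
wrist_force: [-0.3, -0.5, -0.5]
gripper_width: 0.0477
grasp_force: 0.0
```

>>> servo_tool(
  steps=[
    [[0,0,-30],0],
    [[0,0,-30],0],
    [[0,0,-30],0],
    [[0,0,-30],0],
    [[0,0,0],0],
  ],
)

```text
time_s: 6.75
tcp_pos: [0.4925, 0.3482, 0.3453]
orientation: [0.034, 3.136, 0.007]
wrist_force: [-0.2, 1.0, 0.9]
gripper_width: 0.0523
grasp_force: 0.0
```

```bash
python3 - <<'E'
from h import *
go(.48,-.22,.34,3.12)
im=cams.camera('top');np.save('pics/top1.npy',im);cv2.imwrite('pics/top1.png',cv2.resize(im[:,:,::-1],(800,600),interpolation=cv2.INTER_CUBIC))
E
```

```text
t 6.8 tcp [0.4925 0.3482 0.3453] psi 3.12 q6 -2.53 | turn 0.0 shift [ 3.000e-01 -5.684e+02  2.600e+00]
```

View pics/top1.png

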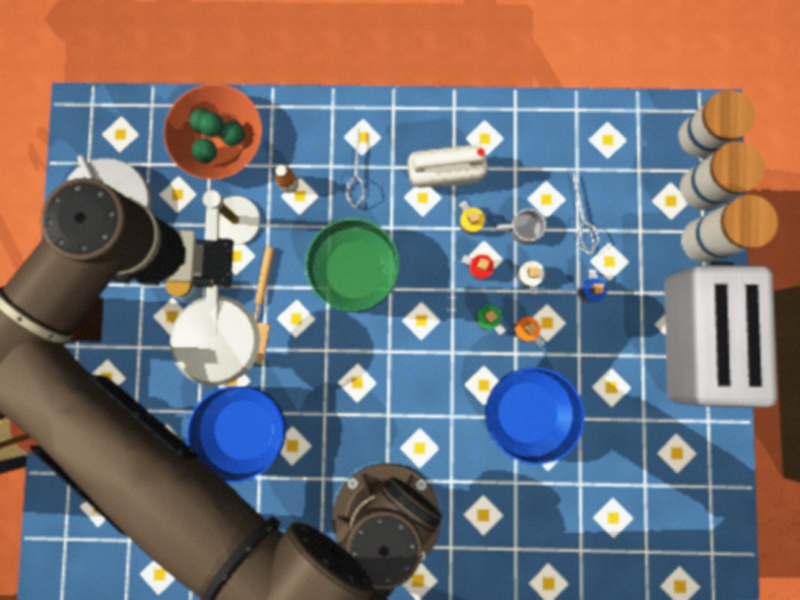

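The lamp arm now points at the robot: post (212,200), head (213,340), and the bowl at (352,265) is fully clear. Next I survey the tins with the wrist camera.

>>> servo_tool(
  steps=[
    [[-11,-47,-2],0],
    [[-11,-47,-2],0],
    [[-11,-47,-2],0],
    [[-11,-47,-2],0],
    [[-11,-47,-2],0],
  ],
)

```text
time_s: 7.3
tcp_pos: [0.5405, 0.1094, 0.3496]
orientation: [-0.033, -3.14, 0.001]
wrist_force: [1.1, 0.3, -0.4]
gripper_width: 0.0526
grasp_force: 0.0
```

>>> servo_tool(
  steps=[
    [[-11,-47,-2],0],
    [[-11,-47,-2],0],
    [[-11,-47,-2],0],
    [[-11,-47,-2],0],
    [[-11,-47,-2],0],
  ],
)

```text
time_s: 7.8
tcp_pos: [0.5905, -0.1268, 0.3594]
orientation: [-0.034, -3.14, -0.0]
wrist_force: [0.9, 0.4, -0.1]
gripper_width: 0.0525
grasp_force: 0.0
```

>>> servo_tool(
  steps=[
    [[-11,-47,-2],0],
    [[-11,-47,-2],0],
    [[-11,-47,-2],0],
    [[-11,-47,-2],0],
    [[0,0,0],0],
  ],
)

```text
time_s: 8.3
tcp_pos: [0.6305, -0.3189, 0.3647]
orientation: [-0.041, -3.136, -0.001]
wrist_force: [0.4, 0.2, -0.9]
gripper_width: 0.0524
grasp_force: 0.0
```

```bash
python3 - <<'E'
from h import *
from scipy.optimize import least_squares
go(.65,-.31,.37,3.12)
c=cams.get_calibration('wrist');im=cams.camera('wrist');np.savez('pics/w2.npz',im=im,**{k:c[k] for k in('fov_y','cx','cy','R','t')})
cv2.imwrite('pics/w2.png',cv2.resize(im[:280,:,::-1],None,fx=1.5625,fy=1.5625,interpolation=cv2.INTER_CUBIC))
# bowl from clear top view
c=cams.get_calibration('top');im=np.load('pics/top1.npy');hsv=cv2.cvtColor(im,cv2.COLOR_RGB2HSV)
m=cv2.inRange(hsv,(50,90,40),(85,255,255));m[:,:185]=0;m[:,270:]=0
cnt=max(cv2.findContours(m,0,2)[0],key=cv2.contourArea)[:,0]
q=onplane(c,cnt,.1);print((q.min(0)+q.max(0))/2,np.ptp(q,0))
f=least_squares(lambda a:np.hypot(q[:,0]-a[0],q[:,1]-a[1])-a[2],[.54,.08,.1],loss='soft_l1',f_scale=.002).x;print('bowl top',f)
E
```

```text
t 8.3 tcp [ 0.6305 -0.3189  0.3647] psi 3.115 q6 -1.4 | turn -0.005 shift [-19.3   9.3  -5.4]
[0.54332895 0.08086227] [0.19702291 0.19852979]
bowl top [0.542144   0.08060292 0.09817853]
```

View pics/w2.png

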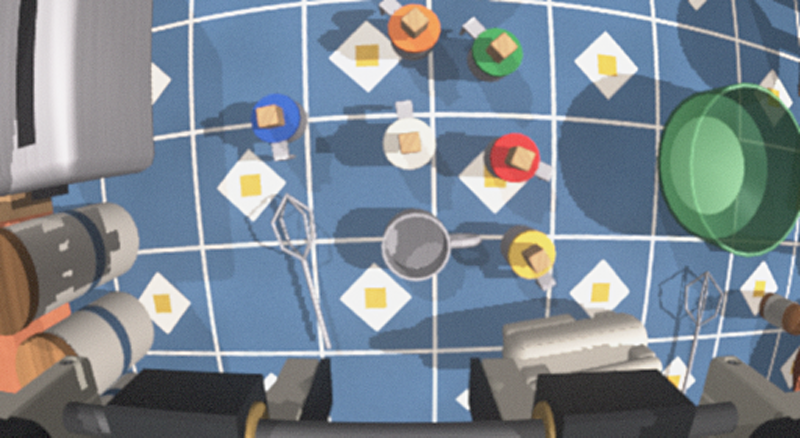

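All six tins are clear in this picture (px at 1.5625x): orange (415,30), green (497,52), blue (275,117), white (409,143), red (514,158), yellow (530,255). Each hook is visible as a light patch, at (393,5), (472,27), (281,150), (404,107), (543,171) and (547,283). The steel cup is at (416,245).

```bash
cat >> h.py <<'E'
def patch(c,im,xy,z,half=.06,px=266):
    """top-down patch at height z; rows: +x up, cols: +y left"""
    g=np.linspace(half,-half,px); X,Y=np.meshgrid(g,g,indexing='ij')
    P=np.c_[(xy[0]+X).ravel(),(xy[1]+Y).ravel(),np.full(px*px,z)]
    uv=proj(c,P,True).astype(np.float32).reshape(px,px,2)
    return cv2.remap(im,uv[...,0],uv[...,1],cv2.INTER_CUBIC)
def lidmask(hsv,n):
    if n=='white': return cv2.inRange(hsv,(0,0,150),(179,70,255))
    lo,hi=HSV[n]; m=cv2.inRange(hsv,(lo,130,60),(hi,255,255))
    return m|cv2.inRange(hsv,(174,130,60),(179,255,255)) if n=='red' else m
def knob(c,im,xy):
    """wood top-face centre in a patch at z=.082"""
    half,px=.03,240
    p=cv2.cvtColor(patch(c,im,xy,.082,half,px),cv2.COLOR_RGB2HSV); return p
E
cat > det.py <<'E'
from h import *
import sys
def hook(c,im,n,xy):
    half,px=.06,266
    ctr=np.array(xy,float)
    for _ in range(3):
        pr=patch(c,im,ctr,.052,half,px);m=lidmask(cv2.cvtColor(pr,cv2.COLOR_RGB2HSV),n)
        yy,xx=np.mgrid[:px,:px];d=np.hypot(yy-px/2,xx-px/2)*2*half/px
        m[d>.036]=0
        m=cv2.morphologyEx(m,cv2.MORPH_OPEN,np.ones((15,15)))
        cs=cv2.findContours(m,0,2)[0]
        h=cv2.convexHull(max(cs,key=cv2.contourArea))
        (a,b),r=cv2.minEnclosingCircle(h); mo=cv2.moments(h);A=mo['m00']
        a,b=mo['m10']/A,mo['m01']/A
        ctr+=np.array([px/2-b,px/2-a])*2*half/px
    return ctr,2*np.sqrt(A/np.pi)*2*half/px,pr
E
python3 - <<'E'
from det import *
z=np.load('pics/w2.npz');c={k:z[k] for k in z.files};im=z['im'];k=1.5625
seeds={'red':((514,158),(543,171)),'yellow':((530,255),(547,283)),'orange':((415,30),(391,6)),'green':((497,52),(472,27)),'blue':((275,117),(281,150)),'white':((409,143),(404,107))}
tiles=[]
for n,(l,hk) in seeds.items():
    s=onplane(c,np.array(l)/k,.06,True)[0];hh=onplane(c,np.array(hk)/k,.048,True)[0]
    ctr,d,pr=hook(c,im,n,s);v=hh-ctr
    print(n,ctr.round(4),'lid dia',round(d,4),'hook r',round(np.hypot(*v),4),'yaw',round(np.arctan2(v[1],v[0]),3))
    p=patch(c,im,ctr,.05);cv2.drawMarker(p,(133,133),(255,0,255),0,12);a=np.arctan2(v[1],v[0]);S=266/.12
    cv2.line(p,(133,133),(int(133-np.sin(a)*.044*S),int(133-np.cos(a)*.044*S)),(255,0,255),1);tiles.append(p)
cv2.imwrite('pics/mos.png',np.vstack([np.hstack(tiles[:3]),np.hstack(tiles[3:])])[:,:,::-1])
# bowl rim from wrist
hsv=cv2.cvtColor(im,cv2.COLOR_RGB2HSV);m=cv2.inRange(hsv,(50,70,40),(90,255,255));m[:,:400]=0
q=onplane(c,max(cv2.findContours(m,0,2)[0],key=cv2.contourArea)[:,0],.1,True);q=q[q[:,1]<.05]
from scipy.optimize import least_squares
print(least_squares(lambda a:np.hypot(q[:,0]-a[0],q[:,1]-a[1])-.1,[.54,.08],loss='soft_l1',f_scale=.001).x)
E
```

```text
red [ 0.548  -0.2015] lid dia 0.0488 hook r 0.0364 yaw 1.19
yellow [ 0.6312 -0.1831] lid dia 0.0165 hook r 0.0575 yaw 0.444
orange [ 0.4171 -0.2993] lid dia 0.047 hook r 0.0368 yaw -2.503Traceback (most recent call last):
  File "<stdin>", line 7, in <module>
  File "det.py", line 12, in hook
    h=cv2.convexHull(max(cs,key=cv2.contourArea))
                     ~~~^^^^^^^^^^^^^^^^^^^^^^^^
ValueError: max() iterable argument is empty
```

```bash
sed -i "s/^HSV=.*/HSV={'red':(0,6),'orange':(7,16),'yellow':(20,34),'green':(45,85),'blue':(108,125)}/; s/(15,15)/(7,7)/" h.py det.py
cat > run.py <<'E'
from det import *
def run(im,c,seeds,k=1.5625,out=None):
    tiles=[];hs=cv2.cvtColor(im,cv2.COLOR_RGB2HSV)
    for n,(l,hk) in seeds.items():
        s=onplane(c,np.array(l)/k,.06,True)[0];hh=onplane(c,np.array(hk)/k,.048,True)[0]
        try: ctr,d,pr=hook(c,im,n,s)
        except Exception as e:
            u,v=(np.array(l)/k).astype(int);print(n,'fail',hs[v-8:v+9:4,u-12:u+13:6].tolist());continue
        v=hh-ctr;a=np.arctan2(v[1],v[0])
        print(n,ctr.round(4),'lid dia',round(d,4),'hook r',round(np.hypot(*v),4),'yaw',round(a,3))
        p=patch(c,im,ctr,.05);cv2.drawMarker(p,(133,133),(255,0,255),0,12);S=266/.12
        cv2.circle(p,(133,133),int(.02625*S),(255,0,255),1)
        cv2.line(p,(133,133),(int(133-np.sin(a)*.044*S),int(133-np.cos(a)*.044*S)),(255,0,255),1);tiles.append(p)
    while len(tiles)%3: tiles.append(tiles[-1]*0)
    if out: cv2.imwrite(out,np.vstack([np.hstack(tiles[i:i+3]) for i in range(0,len(tiles),3)])[:,:,::-1])
E
python3 - <<'E'
from run import *
z=np.load('pics/w2.npz');c={k:z[k] for k in z.files};im=z['im']
run(im,c,{'red':((514,158),(543,171)),'yellow':((530,255),(547,283)),'orange':((415,30),(391,6)),'green':((497,52),(472,27)),'blue':((275,117),(281,150)),'white':((409,143),(404,107))},out='pics/mos.png')
hsv=cv2.cvtColor(im,cv2.COLOR_RGB2HSV);m=cv2.inRange(hsv,(50,70,40),(90,255,255));m[:,:400]=0
q=onplane(c,max(cv2.findContours(m,0,2)[0],key=cv2.contourArea)[:,0],.1,True);q=q[q[:,1]<.05]
from scipy.optimize import least_squares
print(least_squares(lambda a:np.hypot(q[:,0]-a[0],q[:,1]-a[1])-.1,[.54,.08],loss='soft_l1',f_scale=.001).x)
E
```

```text
red [ 0.5482 -0.1997] lid dia 0.0508 hook r 0.0346 yaw 1.176
yellow [ 0.6492 -0.1803] lid dia 0.0494 hook r 0.0403 yaw 0.573
orange [ 0.4139 -0.2991] lid dia 0.0511 hook r 0.0344 yaw -2.444
green fail [[[67, 118, 130], [68, 123, 126], [14, 104, 225], [17, 93, 237], [68, 130, 182]], [[66, 111, 133], [52, 87, 111], [17, 97, 232], [17, 97, 232], [20, 100, 214]], [[66, 112, 130], [16, 77, 96], [14, 91, 132], [17, 97, 233], [67, 132, 184]], [[67, 117, 131], [67, 118, 132], [12, 90, 91], [62, 101, 157], [66, 130, 175]], [[66, 125, 143], [66, 125, 184], [66, 117, 157], [66, 126, 160], [65, 122, 167]]]
blue [ 0.4998 -0.4426] lid dia 0.0512 hook r 0.0346 yaw 0.135
white [ 0.5255 -0.3063] lid dia 0.0649 hook r 0.0294 yaw -2.983
[0.53787901 0.04503109]
```

View pics/mos.png

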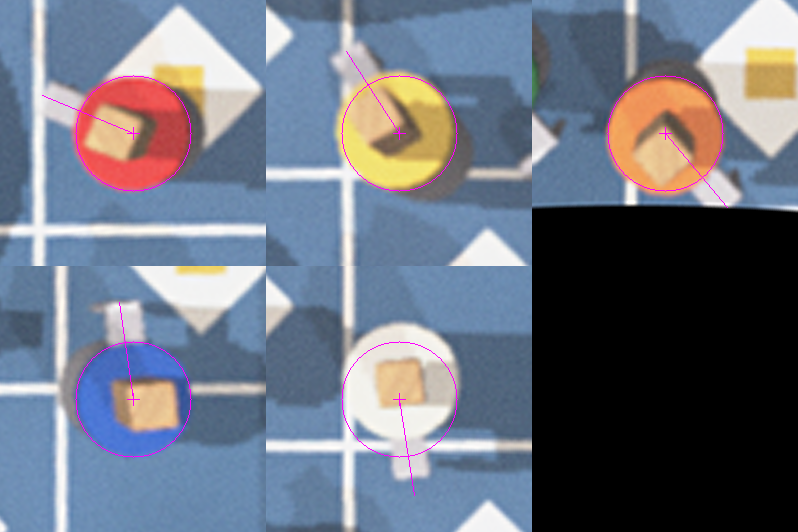

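```bash
python3 - <<'E'
s=open('h.py').read()
s=s.replace("(lo,130,60),(hi,255,255)","(lo,85,50),(hi,255,255)").replace("(0,0,150),(179,70,255)","(0,0,165),(179,45,255)")
s+='''
BOWL=np.array([.5425,.0805])
def q1of(x,y): return np.arctan2(y,x)+np.arcsin(.19/np.hypot(x,y))
def q6of(x,y,psi): return (psi-q1of(x,y)+np.pi/2+np.pi)%(2*np.pi)-np.pi
def hang(phi,r=.130): return BOWL+r*np.array([np.cos(phi),np.sin(phi)])
'''
open('h.py','w').write(s)
d=open('det.py').read()
d=d.replace("m[d>.036]=0","m[d>.036]=0;m=cv2.morphologyEx(m,cv2.MORPH_CLOSE,cv2.getStructuringElement(2,(31,31)))").replace("np.ones((7,7))","cv2.getStructuringElement(2,(45,45))")
open('det.py','w').write(d)
E
python3 - <<'E'
from run import *
z=np.load('pics/w2.npz');c={k:z[k] for k in z.files};im=z['im'];k=1.5625
run(im,c,{'red':((514,158),(543,171)),'yellow':((530,255),(547,283)),'orange':((415,30),(391,6)),'green':((497,52),(472,27)),'blue':((275,117),(281,150)),'white':((409,143),(404,107))},out='pics/mos2.png')
print('mixer near edge',onplane(c,np.array([[505,325],[575,310],[640,320],[655,355]])/k,.12,True).round(3))
hsv=cv2.cvtColor(im,cv2.COLOR_RGB2HSV);m=cv2.inRange(hsv,(50,70,40),(90,255,255));m[:,:410]=0
q=onplane(c,max(cv2.findContours(m,0,2)[0],key=cv2.contourArea)[:,0],.1,True)
# lower half of contour towards camera is outer wall; report the far rim
for a in (-2.5,-2,-1.57,-1,-.5):
    w=(q-BOWL)@[np.cos(a),np.sin(a)];print(a,w.max().round(4),end=' ')
T={'red':(.548,-.2,1.17),'yellow':(.649,-.18,.57),'orange':(.414,-.299,-2.44),'green':(.436,-.215,-2.4),'blue':(.5,-.4425,.135),'white':(.535,-.308,-3.05)}
print()
for n,(x,y,a) in T.items():
    for sgn in(1,-1):
        print(n,sgn,'grasp q6 %.2f'%q6of(x,y,a+sgn*np.pi/2),' hang',{d:round(q6of(*hang(np.radians(d)),np.radians(d)+np.pi+sgn*np.pi/2),2) for d in(-150,-110,-70,-30,10,50)})
E
```

```text
red fail [[[0, 163, 174], [179, 174, 223], [2, 165, 218], [1, 159, 237], [0, 167, 241]], [[179, 161, 185], [1, 163, 186], [16, 80, 111], [18, 94, 234], [15, 105, 234]], [[0, 161, 188], [0, 160, 179], [14, 100, 207], [17, 94, 229], [17, 99, 236]], [[0, 163, 183], [0, 160, 182], [15, 95, 161], [17, 93, 236], [5, 150, 226]], [[0, 147, 167], [1, 165, 240], [0, 165, 229], [2, 162, 203], [0, 169, 229]]]
yellow fail [[[19, 106, 135], [22, 144, 215], [22, 145, 221], [27, 136, 244], [27, 138, 242]], [[21, 146, 192], [21, 144, 198], [14, 84, 116], [13, 80, 115], [27, 132, 242]], [[21, 143, 203], [21, 142, 190], [14, 92, 136], [17, 94, 230], [25, 130, 238]], [[21, 145, 195], [21, 145, 200], [15, 95, 172], [17, 95, 230], [18, 91, 238]], [[19, 59, 164], [25, 139, 236], [20, 140, 191], [17, 96, 230], [25, 108, 241]]]
orange [ 0.4138 -0.299 ] lid dia 0.0522 hook r 0.0344 yaw -2.44
green fail [[[67, 118, 130], [68, 123, 126], [14, 104, 225], [17, 93, 237], [68, 130, 182]], [[66, 111, 133], [52, 87, 111], [17, 97, 232], [17, 97, 232], [20, 100, 214]], [[66, 112, 130], [16, 77, 96], [14, 91, 132], [17
[... 2162 characters left out ...]
50: np.float64(-2.84)}
blue 1 grasp q6 -2.57  hang {-150: np.float64(-3.11), -110: np.float64(-2.23), -70: np.float64(-1.48), -30: np.float64(-0.84), 10: np.float64(-0.26), 50: np.float64(0.3)}
blue -1 grasp q6 0.57  hang {-150: np.float64(0.03), -110: np.float64(0.92), -70: np.float64(1.66), -30: np.float64(2.3), 10: np.float64(2.88), 50: np.float64(-2.84)}
white 1 grasp q6 0.30  hang {-150: np.float64(-3.11), -110: np.float64(-2.23), -70: np.float64(-1.48), -30: np.float64(-0.84), 10: np.float64(-0.26), 50: np.float64(0.3)}
white -1 grasp q6 -2.84  hang {-150: np.float64(0.03), -110: np.float64(0.92), -70: np.float64(1.66), -30: np.float64(2.3), 10: np.float64(2.88), 50: np.float64(-2.84)}
```

View pics/mos2.png

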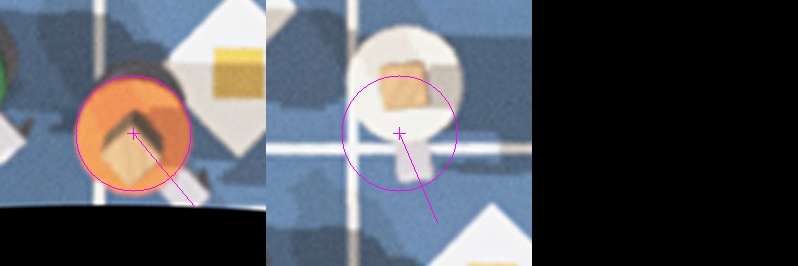

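```bash
python3 - <<'E'
d=open('det.py').read()
i=d.index("        m[d>.036]=0");j=d.index("    return ctr")
d=d[:i]+"""        g=cv2.GaussianBlur(cv2.cvtColor(pr,cv2.COLOR_RGB2GRAY),(5,5),0)
        cs=cv2.HoughCircles(g,cv2.HOUGH_GRADIENT_ALT if 0 else cv2.HOUGH_GRADIENT,1,20,param1=60,param2=8,minRadius=55,maxRadius=61)[0]
        a,b,rr=min(cs[:4],key=lambda q:np.hypot(q[0]-px/2,q[1]-px/2)); A=np.pi*rr*rr
        ctr+=np.array([px/2-b,px/2-a])*2*half/px
"""+d[j:]
open('det.py','w').write(d)
E
python3 - <<'E'
from run import *
z=np.load('pics/w2.npz');c={k:z[k] for k in z.files};im=z['im'];k=1.5625
run(im,c,{'red':((514,158),(543,171)),'yellow':((530,255),(547,283)),'orange':((415,30),(391,6)),'green':((497,52),(472,27)),'blue':((275,117),(281,150)),'white':((409,143),(404,107))},out='pics/mos3.png')
ct=cams.get_calibration('top')
for zz in(0,.07,.12,.14):print(zz,'wrist',onplane(c,np.array([[505,325],[575,310],[640,320]])/k,zz,True).round(3).tolist(),'top low edge',onplane(ct,np.array([[412,185],[450,183],[485,178]])/k,zz).round(3).tolist(),'high edge',onplane(ct,np.array([[412,153],[450,147],[485,147]])/k,zz).round(3).tolist())
E
```

```text
red [ 0.5467 -0.1998] lid dia 0.0535 hook r 0.0353 yaw 1.138
yellow [ 0.65   -0.1789] lid dia 0.0514 hook r 0.0389 yaw 0.553
orange [ 0.423  -0.2967] lid dia 0.0535 hook r 0.0431 yaw -2.537
green [ 0.4372 -0.2156] lid dia 0.0503 hook r 0.0358 yaw -2.395
blue [ 0.518  -0.4336] lid dia 0.0533 hook r 0.0166 yaw -0.266
white [ 0.5341 -0.3069] lid dia 0.0525 hook r 0.0378 yaw -3.034
0 wrist [[0.749, -0.193], [0.732, -0.102], [0.75, -0.005]] top low edge [[0.74, -0.046], [0.745, -0.133], [0.758, -0.212]] high edge [[0.814, -0.045], [0.829, -0.132], [0.83, -0.212]]
0.07 wrist [[0.722, -0.209], [0.708, -0.131], [0.723, -0.046]] top low edge [[0.721, -0.045], [0.727, -0.128], [0.739, -0.204]] high edge [[0.793, -0.044], [0.807, -0.127], [0.808, -0.203]]
0.12 wrist [[0.703, -0.221], [0.69, -0.152], [0.703, -0.076]] top low edge [[0.708, -0.044], [0.713, -0.124], [0.725, -0.198]] high edge [[0.777, -0.043], [0.791, -0.124], [0.792, -0.197]]
0.14 wrist [[0.695, -0.226], [0.683, -0.16], [0.695, -0.088]] top low edge [[0.703, -0.044], [0.708, -0.123], [0.72, -0.195]] high edge [[0.771, -0.043], [0.785, -0.122], [0.786, -0.195]]
```

View pics/mos3.png

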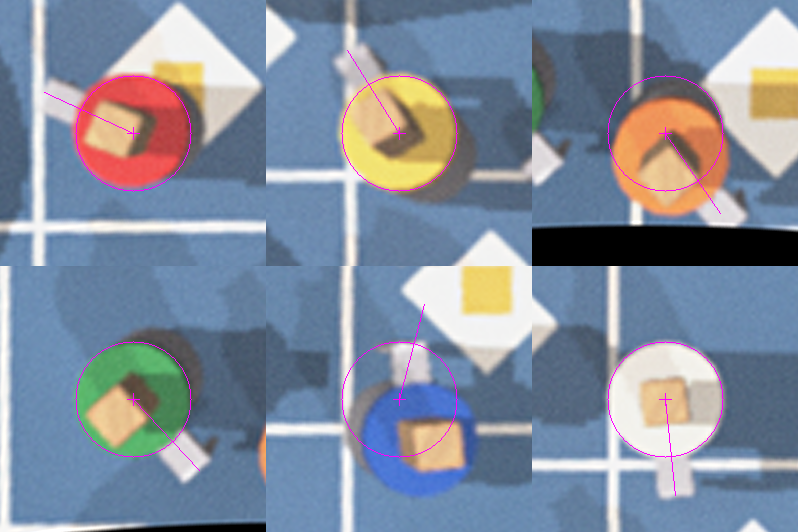

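Lids fit well for red, yellow, green and white here, and the first mosaic gave good fits for orange and blue. Hook yaws are red 1.15, yellow 0.55, orange -2.44, green -2.41, blue 0.10 and white -3.03. Green is first.

>>> servo_tool(
  steps=[
    [[0,0,0],-0.145],
    [[0,0,0],-0.145],
    [[0,0,0],-0.145],
    [[0,0,0],-0.145],
    [[0,0,0],-0.145],
  ],
  gripper=42,
)

```text
time_s: 8.85
tcp_pos: [0.6306, -0.3126, 0.3677]
orientation: [1.092, -2.945, -0.001]
wrist_force: [0.3, -0.3, -0.2]
gripper_width: 0.0373
grasp_force: 0.0
```

>>> servo_tool(
  steps=[
    [[0,0,0],-0.145],
    [[0,0,0],-0.145],
    [[0,0,0],-0.145],
    [[0,0,0],-0.145],
    [[0,0,0],-0.145],
  ],
)

```text
time_s: 9.35
tcp_pos: [0.6306, -0.3125, 0.3678]
orientation: [2.066, -2.366, -0.002]
wrist_force: [-0.1, -0.1, -0.3]
gripper_width: 0.0368
grasp_force: 0.0
```

>>> servo_tool(
  steps=[
    [[0,0,0],-0.145],
    [[0,0,0],-0.145],
    [[0,0,0],-0.145],
    [[0,0,0],-0.145],
    [[0,0,0],-0.145],
  ],
)

```text
time_s: 9.85
tcp_pos: [0.6307, -0.3125, 0.3678]
orientation: [-2.771, 1.48, 0.002]
wrist_force: [0.1, -0.2, -0.1]
gripper_width: 0.0366
grasp_force: 0.0
```

>>> servo_tool(
  steps=[
    [[0,0,0],-0.145],
    [[0,0,0],0],
    [[0,0,0],0],
  ],
)

```text
time_s: 10.15
tcp_pos: [0.6307, -0.3129, 0.3682]
orientation: [-2.864, 1.29, 0.001]
wrist_force: [0.4, -0.2, 0.0]
gripper_width: 0.0369
grasp_force: 0.0
```

```bash
python3 - <<'E'
from h import *
go(.4372,-.2156,.18,-.84)
E
```

```text
t 10.2 tcp [ 0.6307 -0.3129  0.3682] psi -0.847 q6 0.91 | turn -0.007 shift [-201.5   79.1  188.3]
```

```bash
cat >> h.py <<'E'
def moved(skip=()):
    """shift of each lid in the top view against the first pictures (mm)"""
    c=cams.get_calibration('top');new=cams.camera('top');old=np.load('pics/top0.npy');out={}
    T={'yellow':(473,218),'red':(481,265),'blue':(595,288),'green':(489,317),'orange':(528,328),'white':(531,273)}
    for n,(u,v) in T.items():
        if n in skip: continue
        u,v=int(u/1.5625),int(v/1.5625);r=[]
        for im in(old,new):
            w=im[v-22:v+23,u-22:u+23];h=cv2.cvtColor(w,cv2.COLOR_RGB2HSV)
            lo,hi=(0,179) if n=='white' else HSV[n]
            m=cv2.inRange(h,(12,90,100),(20,200,255)) if n=='white' else lidmask(h,n)
            if n=='white': m[:12]=0;m[34:]=0;m[:,:12]=0;m[:,34:]=0
            if n=='blue': m=cv2.inRange(h,(108,150,120),(122,255,255))
            yy,xx=np.nonzero(m); r.append((np.median(xx)+u,np.median(yy)+v,len(xx)) if len(xx) else (np.nan,)*3)
        d=np.subtract(r[1],r[0]); out[n]=(round(-d[1]*3.1),round(-d[0]*3.1),int(r[0][2]) if r[0][2]==r[0][2] else 0,r[1][2])
    print(out)
E
python3 - <<'E'
from h import *
moved()
E
```

```text
Traceback (most recent call last):
  File "h.py", line 60, in moved
    d=np.subtract(r[1],r[0]); out[n]=(round(-d[1]*3.1),round(-d[0]*3.1),int(r[0][2]) if r[0][2]==r[0][2] else 0,r[1][2])
                                      ~~~~~^^^^^^^^^^^
ValueError: cannot convert float NaN to integer
```

>>> servo_tool(
  steps=[
    [[-40,16,8],-0.007],
    [[-40,16,8],0],
    [[-40,16,8],0],
    [[-40,16,8],0],
    [[-41,15,8],0],
  ],
)

```text
time_s: 10.7
tcp_pos: [0.4358, -0.2166, 0.328]
orientation: [2.869, -1.28, 0.0]
wrist_force: [0.7, 0.6, 0.9]
gripper_width: 0.0367
grasp_force: 0.0
```

```bash
sed -i 's/out\[n\]=(round.*/out[n]=np.round([-d[1]*3.1,-d[0]*3.1,r[0][2],r[1][2]],0).tolist()/' h.py
cat > near.py <<'E'
from det import *
def near(n,xy,out=None):
    c=cams.get_calibration('wrist');im=cams.camera('wrist')
    print('px',proj(c,[[*xy,.052]],True).round())
    p=patch(c,im,xy,.052);m=lidmask(cv2.cvtColor(p,cv2.COLOR_RGB2HSV),n)
    ctr=None
    try:
        ctr,d,_=hook(c,im,n,np.array(xy));print(n,'hough',ctr.round(4),d.round(4))
    except Exception as e: print('hough fail')
    yy,xx=np.mgrid[:266,:266];mm=m.copy();mm[np.hypot(yy-133,xx-133)>100]=0
    mm=cv2.morphologyEx(mm,cv2.MORPH_OPEN,np.ones((5,5)));cs=cv2.findContours(mm,0,2)[0]
    if cs:
        (a,b),r=cv2.minEnclosingCircle(max(cs,key=cv2.contourArea));print('mask circle',(np.array(xy)+np.array([133-b,133-a])*.12/266).round(4),'dia',round(r*.24/266,4))
    S=266/.12
    cv2.circle(p,(133,133),58,(255,0,255),1)
    if out: cv2.imwrite(out,p[:,:,::-1])
    return c,im
E
python3 - <<'E'
from near import *
near('green',(.4372,-.2156),'pics/n_g.png')
moved()
E
```

```text
px [[254. 155.]]
green hough [ 0.4392 -0.2248] 0.0505
mask circle [ 0.4374 -0.2152] dia 0.0524
{'yellow': [-0.0, -0.0, 174.0, 179.0], 'red': [nan, nan, 148.0, nan], 'blue': [nan, nan, 114.0, nan], 'green': [-9.0, -0.0, 151.0, 86.0], 'orange': [43.0, 16.0, 171.0, 498.0], 'white': [6.0, 25.0, 35.0, 38.0]}
```

View pics/n_g.png

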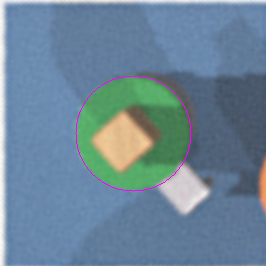

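```bash
python3 - <<'E'
from h import *
go(.4374,-.2152,.056,-.83)
E
```

```text
t 10.8 tcp [ 0.4327 -0.2154  0.3285] psi -0.838 q6 0.79 | turn -0.008 shift [  3.2  -3.3 272.5]
```

>>> servo_tool(
  steps=[
    [[3,-3,40],-0.008],
    [[0,0,45],0],
    [[0,0,45],0],
    [[0,0,45],0],
    [[0,0,35],0],
  ],
)

```text
time_s: 11.3
tcp_pos: [0.4409, -0.2171, 0.1164]
orientation: [2.874, -1.268, -0.002]
wrist_force: [0.4, -0.8, -0.4]
gripper_width: 0.0369
grasp_force: 0.0
```

>>> servo_tool(
  steps=[
    [[0,0,30],0],
    [[0,0,20],0],
    [[0,0,12],0],
    [[0,0,0],0],
    [[0,0,0],0],
  ],
)

```text
time_s: 11.8
tcp_pos: [0.4421, -0.2174, 0.0568]
orientation: [2.875, -1.265, -0.0]
wrist_force: [0.9, -0.2, 0.4]
gripper_width: 0.0366
grasp_force: 0.0
```

>>> servo_tool(
  steps=[
    [[0,0,0],0],
    [[0,0,0],0],
    [[0,0,0],0],
    [[0,0,0],0],
  ],
  gripper=0,
)

```text
time_s: 12.2
tcp_pos: [0.4421, -0.2175, 0.0571]
orientation: [-2.876, 1.264, -0.001]
wrist_force: [-0.2, -0.0, 1.7]
gripper_width: 0.0198
grasp_force: 30.0
```

>>> servo_tool(
  steps=[
    [[0,0,-20],0],
    [[0,0,-40],0],
    [[0,0,-45],0],
    [[0,0,-45],0],
    [[0,0,-30],0],
  ],
)

```text
time_s: 12.7
tcp_pos: [0.4423, -0.2175, 0.24]
orientation: [-2.876, 1.263, -0.005]
wrist_force: [1.2, 0.2, -2.3]
gripper_width: 0.0199
grasp_force: 30.0
```

```bash
python3 - <<'E'
from h import *
x,y=hang(np.radians(50));go(x,y,.24,np.radians(50)+np.pi+np.pi/2)
E
```

```text
t 12.7 tcp [ 0.4423 -0.2175  0.24  ] psi -0.828 q6 0.8 | turn -0.13 shift [-1.148e+02 -4.227e+02  4.000e-01]
```

>>> servo_tool(
  steps=[
    [[0,0,0],-0.13],
    [[-11,-42,0],0],
    [[-11,-42,0],0],
    [[-11,-42,0],0],
    [[-11,-42,0],0],
  ],
)

```text
time_s: 13.2
tcp_pos: [0.5161, -0.0588, 0.2366]
orientation: [-2.952, 1.075, 0.0]
wrist_force: [1.6, -0.6, -1.5]
gripper_width: 0.0199
grasp_force: 30.0
```

>>> servo_tool(
  steps=[
    [[-11,-42,0],0],
    [[-11,-42,0],0],
    [[-11,-42,0],0],
    [[-11,-42,0],0],
    [[-11,-42,0],0],
  ],
)

```text
time_s: 13.7
tcp_pos: [0.6089, 0.1376, 0.2362]
orientation: [2.952, -1.074, -0.001]
wrist_force: [1.1, 0.0, -2.0]
gripper_width: 0.0202
grasp_force: 30.0
```

>>> servo_tool(
  steps=[
    [[0,0,0],0],
    [[0,0,0],0],
    [[0,0,0],0],
    [[0,0,0],0],
  ],
)

```text
time_s: 14.1
tcp_pos: [0.6084, 0.135, 0.2367]
orientation: [-2.952, 1.075, 0.0]
wrist_force: [-0.4, -0.3, -1.9]
gripper_width: 0.0198
grasp_force: 30.0
```

```bash
python3 - <<'E'
from h import *
ps=np.radians(50)+np.pi+np.pi/2
x,y=hang(np.radians(50));go(x,y,.17,ps)
c=cams.get_calibration('wrist');im=cams.camera('wrist')
np.savez('pics/w3.npz',im=im,**{k:c[k] for k in('fov_y','cx','cy','R','t')})
p=patch(c,im,BOWL,.1,.16,560);S=560/.32
cv2.circle(p,(280,280),int(.1*S),(255,0,255),1);cv2.circle(p,(280,280),int(.095*S),(255,0,255),1)
cv2.imwrite('pics/bowl.png',np.vstack([p])[:,:,::-1])
E
```

```text
t 14.1 tcp [0.6084 0.135  0.2367] psi -0.699 q6 0.34 | turn -0.001 shift [-15.5 -45.9  66.7]
```

View pics/bowl.png

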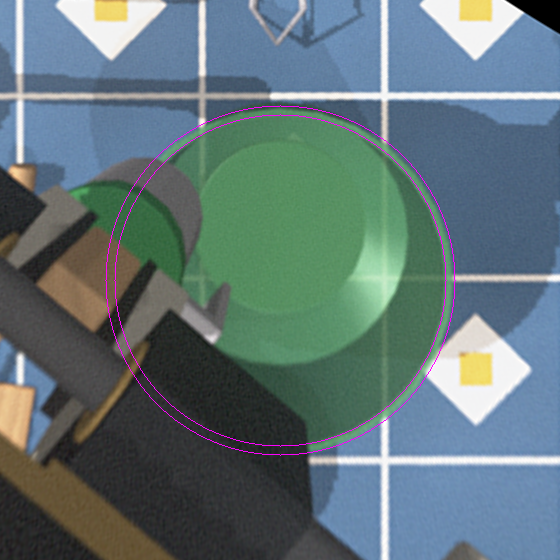

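The dotted 95/100 mm circles lie on the visible rim ring, at right (448,290) and top (280,110), so the bowl centre is confirmed. The green tin hangs from the fingers with its tongue at (215,310) pointing inward.

>>> servo_tool(
  steps=[
    [[-5,-23,20],0],
    [[-5.5,-23,30],0],
    [[0,0,17],0],
    [[0,0,0],0],
    [[0,0,0],0],
  ],
)

```text
time_s: 14.65
tcp_pos: [0.6305, 0.1771, 0.1703]
orientation: [2.952, -1.075, 0.001]
wrist_force: [-0.4, 0.2, -1.3]
gripper_width: 0.0198
grasp_force: 30.0
```

```bash
python3 - <<'E'
from h import *
ps=np.radians(50)+np.pi+np.pi/2
x,y=hang(np.radians(50));go(x,y,.113,ps)
E
```

```text
t 14.7 tcp [0.6305 0.1771 0.1703] psi -0.698 q6 0.3 | turn -0.0 shift [-5.3  0.6 57.3]
```

>>> servo_tool(
  steps=[
    [[0,0,20],0],
    [[0,0,18],0],
    [[0,0,10],0],
    [[0,0,6],0],
    [[0,0,0],0],
  ],
)

```text
time_s: 15.15
tcp_pos: [0.6305, 0.1777, 0.1159]
orientation: [-2.952, 1.074, -0.0]
wrist_force: [-0.3, 1.4, -1.3]
gripper_width: 0.0201
grasp_force: 30.0
```

>>> servo_tool(
  steps=[
    [[0,0,1],0],
    [[0,0,1],0],
    [[0,0,0],0],
  ],
)

```text
time_s: 15.45
tcp_pos: [0.6306, 0.178, 0.1141]
orientation: [-2.952, 1.074, -0.001]
wrist_force: [-0.2, -0.6, -2.4]
gripper_width: 0.0199
grasp_force: 30.0
```

>>> servo_tool(
  steps=[
    [[0,0,1],0],
    [[0,0,0],0],
  ],
)

```text
time_s: 15.65
tcp_pos: [0.6306, 0.178, 0.113]
orientation: [-2.952, 1.074, -0.001]
wrist_force: [0.1, 0.3, 0.1]
gripper_width: 0.0203
grasp_force: 30.0
```

>>> servo_tool(
  steps=[
    [[0,0,0.7],0],
    [[0,0,0],0],
  ],
)

```text
time_s: 15.85
tcp_pos: [0.6307, 0.178, 0.1129]
orientation: [-2.952, 1.073, -0.001]
wrist_force: [-1.0, 0.9, 5.1]
gripper_width: 0.0196
grasp_force: 30.0
```

>>> servo_tool(
  steps=[
    [[0,0,0.7],0],
    [[0,0,0],0],
  ],
)

```text
time_s: 16.05
tcp_pos: [0.6308, 0.178, 0.1128]
orientation: [-2.952, 1.073, -0.002]
wrist_force: [-3.5, -0.4, 8.5]
gripper_width: 0.0198
grasp_force: 30.0
```

>>> servo_tool(
  steps=[
    [[0,2,-1.2],0],
    [[0,1,0],0],
    [[0,0,0],0],
  ],
)

```text
time_s: 16.35
tcp_pos: [0.629, 0.176, 0.113]
orientation: [-2.951, 1.073, -0.002]
wrist_force: [0.2, 1.8, 3.6]
gripper_width: 0.0196
grasp_force: 30.0
```

>>> servo_tool(
  steps=[
    [[0,0,0],0],
    [[0,0,0],0],
    [[0,0,0],0],
  ],
  gripper=42,
)

```text
time_s: 16.65
tcp_pos: [0.628, 0.1752, 0.1118]
orientation: [2.951, -1.074, -0.001]
wrist_force: [0.1, 1.1, 0.1]
gripper_width: 0.035
grasp_force: 0.2
```

>>> servo_tool(
  steps=[
    [[0,0,-8],0],
    [[0,0,-20],0],
    [[0,0,-40],0],
    [[0,0,-40],0],
    [[0,0,-40],0],
  ],
)

```text
time_s: 17.15
tcp_pos: [0.6281, 0.1752, 0.2625]
orientation: [2.952, -1.074, 0.0]
wrist_force: [0.9, 0.1, 0.8]
gripper_width: 0.0369
grasp_force: 0.0
```

```bash
python3 - <<'E'
from h import *
im=cams.camera('side');c=cams.get_calibration('side');u,v=proj(c,[[*BOWL,.1]])[0]
u,v=int(u),int(v);print(u,v);cv2.imwrite('pics/s1.png',cv2.resize(im[max(v-70,0):v+70,u-90:u+90,::-1],None,fx=4,fy=4,interpolation=cv2.INTER_CUBIC))
go(.4138,-.299,.33,-2.44+np.pi/2)
moved()
E
```

```text
273 176
t 17.2 tcp [0.6311 0.1757 0.2707] psi -0.697 q6 0.3 | turn 0.172 shift [222.6 471.8 -62.7]
{'yellow': [-0.0, -0.0, 174.0, 168.0], 'red': [-0.0, -0.0, 148.0, 142.0], 'blue': [-2.0, -3.0, 114.0, 102.0], 'green': [nan, nan, 151.0, nan], 'orange': [3.0, -3.0, 171.0, 143.0], 'white': [-0.0, -0.0, 35.0, 31.0]}
```

View pics/s1.png

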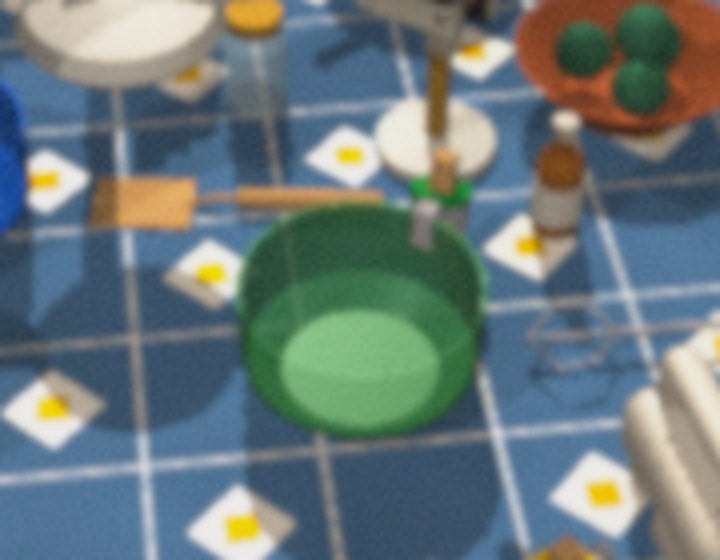

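Green hangs as it should: tin outside at (445,200), tongue inside at (425,225), off the counter. The remaining tins have not moved; orange is next.

>>> servo_tool(
  steps=[
    [[0,0,-30],0.085],
    [[0,0,-30],0.087],
    [[22,46,0],0],
    [[22,46,0],0],
    [[22,46,0],0],
  ],
)

```text
time_s: 17.75
tcp_pos: [0.5656, 0.0375, 0.3206]
orientation: [2.85, -1.322, 0.0]
wrist_force: [0.2, -1.0, -0.9]
gripper_width: 0.0364
grasp_force: 0.0
```

>>> servo_tool(
  steps=[
    [[22,46,0],0],
    [[22,46,0],0],
    [[22,46,0],0],
    [[22,46,0],0],
    [[22,46,0],0],
  ],
)

```text
time_s: 18.25
tcp_pos: [0.4625, -0.1907, 0.3211]
orientation: [-2.849, 1.323, -0.001]
wrist_force: [0.9, -0.7, 0.1]
gripper_width: 0.0367
grasp_force: 0.0
```

>>> servo_tool(
  steps=[
    [[22,46,0],0],
    [[20,40,0],0],
    [[0,0,0],0],
    [[0,0,0],0],
    [[0,0,0],0],
  ],
)

```text
time_s: 18.75
tcp_pos: [0.4258, -0.2754, 0.3205]
orientation: [-2.849, 1.324, -0.0]
wrist_force: [-0.4, 0.9, -0.2]
gripper_width: 0.0367
grasp_force: 0.0
```

```bash
cat >> near.py <<'E'
def aim(n,xy,a,sgn,z=.056,hookcheck=True):
    """hover check: lid centre, hook angle from light pixels in an annulus, then the way to the grasp"""
    c,im=near(n,xy)
    p=patch(c,im,xy,.052);m=lidmask(cv2.cvtColor(p,cv2.COLOR_RGB2HSV),n)
    yy,xx=np.mgrid[:266,:266];m[np.hypot(yy-133,xx-133)>100]=0
    m=cv2.morphologyEx(m,cv2.MORPH_OPEN,np.ones((5,5)));cs=cv2.findContours(m,0,2)[0]
    (u,v),r=cv2.minEnclosingCircle(max(cs,key=cv2.contourArea));ctr=np.array(xy)+np.array([133-v,133-u])*.12/266
    if n=='white': ctr=hook(c,im,n,np.array(xy))[0]
    h=cv2.cvtColor(patch(c,im,ctr,.049),cv2.COLOR_RGB2HSV).astype(int)
    dx,dy=(133-yy)*.12/266,(133-xx)*.12/266;d=np.hypot(dx,dy);ang=np.arctan2(dy,dx)
    k=(d>.029)&(d<.043)&(h[...,1]<50)&(h[...,2]>110)&(abs((ang-a+np.pi)%(2*np.pi)-np.pi)<.5)
    if k.sum()>50: print('hook yaw',np.arctan2(np.median(dy[k]),np.median(dx[k])).round(3),k.sum())
    print('ctr',ctr.round(4)); go(*ctr,z,a+sgn*np.pi/2)
E
python3 - <<'E'
from near import *
aim('orange',(.4138,-.299),-2.44,1)
E
```

```text
px [[272. 149.]]
orange hough [ 0.4127 -0.2988] 0.0515
mask circle [ 0.4135 -0.2994] dia 0.053
hook yaw -2.455 1366
ctr [ 0.4135 -0.2994]
t 18.8 tcp [ 0.4261 -0.275   0.3205] psi -0.869 q6 0.89 | turn 0.0 shift [ 10.5  25.4 264.5]
```

>>> servo_tool(
  steps=[
    [[5,13,10],0.015],
    [[5.5,12.4,40],0],
    [[0,0,45],0],
    [[0,0,45],0],
    [[0,0,45],0],
  ],
)

```text
time_s: 19.3
tcp_pos: [0.4127, -0.2995, 0.1336]
orientation: [-2.84, 1.343, -0.001]
wrist_force: [1.5, 0.3, 0.5]
gripper_width: 0.0369
grasp_force: 0.0
```

>>> servo_tool(
  steps=[
    [[0,0,40],0],
    [[0,0,20],0],
    [[0,0,0],0],
    [[0,0,0],0],
  ],
)

```text
time_s: 19.7
tcp_pos: [0.4133, -0.2999, 0.0756]
orientation: [2.84, -1.343, -0.001]
wrist_force: [-0.8, 0.5, 0.9]
gripper_width: 0.0367
grasp_force: 0.0
```

```bash
python3 - <<'E'
from h import *
go(.4135,-.2994,.0565,-.884)
E
```

```text
t 19.7 tcp [ 0.4133 -0.2999  0.0756] psi -0.884 q6 0.93 | turn 0.0 shift [-0.2 -0.5 19.1]
```

>>> servo_tool(
  steps=[
    [[0,0,12],0],
    [[0,0,7],0],
    [[0,0,0],0],
    [[0,0,0],0],
  ],
)

```text
time_s: 20.1
tcp_pos: [0.413, -0.3001, 0.0566]
orientation: [2.839, -1.345, 0.0]
wrist_force: [0.3, 1.2, 0.9]
gripper_width: 0.0368
grasp_force: 0.0
```

>>> servo_tool(
  steps=[
    [[0,0,0],0],
    [[0,0,0],0],
    [[0,0,0],0],
    [[0,0,0],0],
  ],
  gripper=0,
)

```text
time_s: 20.5
tcp_pos: [0.4131, -0.3001, 0.0566]
orientation: [-2.839, 1.345, -0.001]
wrist_force: [-0.1, 1.4, 1.1]
gripper_width: 0.02
grasp_force: 29.9
```

>>> servo_tool(
  steps=[
    [[0,0,-20],0],
    [[0,0,-40],0],
    [[0,0,-45],0],
    [[0,0,-45],0],
    [[0,0,-30],0],
  ],
)

```text
time_s: 21.0
tcp_pos: [0.4134, -0.3004, 0.2397]
orientation: [-2.839, 1.345, -0.005]
wrist_force: [1.0, -0.3, -2.6]
gripper_width: 0.0198
grasp_force: 29.9
```

>>> servo_tool(
  steps=[
    [[0,0,0],0.128],
    [[0,0,0],0.128],
    [[0,0,0],0.128],
    [[0,0,0],0.128],
    [[0,0,0],0],
  ],
)

```text
time_s: 21.5
tcp_pos: [0.4126, -0.2999, 0.2361]
orientation: [2.404, -2.023, -0.001]
wrist_force: [-0.4, 0.4, -0.3]
gripper_width: 0.0197
grasp_force: 29.9
```

```bash
python3 - <<'E'
from h import *
f=np.radians(10);x,y=hang(f);go(x,y,.24,f-np.pi/2)
E
```

```text
t 21.5 tcp [ 0.4126 -0.2999  0.2361] psi -1.399 q6 0.42 | turn -0.003 shift [-352.  -324.    -3.9]
```

>>> servo_tool(
  steps=[
    [[-32,-29.5,0],0],
    [[-32,-29.5,0],0],
    [[-32,-29.5,0],0],
    [[-32,-29.5,0],0],
    [[-32,-29.5,0],0],
  ],
)

```text
time_s: 22.0
tcp_pos: [0.531, -0.1153, 0.2363]
orientation: [-2.41, 2.015, 0.0]
wrist_force: [1.0, -1.6, -1.6]
gripper_width: 0.0196
grasp_force: 30.0
```

>>> servo_tool(
  steps=[
    [[-32,-29.5,0],0],
    [[-32,-29.5,0],0],
    [[-32,-29.5,0],0],
    [[-32,-29.5,0],0],
    [[-32,-29.5,0],0],
  ],
)

```text
time_s: 22.5
tcp_pos: [0.6486, 0.0679, 0.236]
orientation: [2.41, -2.014, -0.001]
wrist_force: [0.6, -0.5, -1.2]
gripper_width: 0.0199
grasp_force: 30.0
```

>>> servo_tool(
  steps=[
    [[-30,-27,0],0],
    [[0,0,0],0],
    [[0,0,0],0],
    [[0,0,0],0],
    [[0,0,0],0],
  ],
)

```text
time_s: 23.0
tcp_pos: [0.6691, 0.0995, 0.2367]
orientation: [-2.406, 2.02, -0.0]
wrist_force: [0.6, -0.2, -0.1]
gripper_width: 0.0197
grasp_force: 30.0
```

```bash
python3 - <<'E'
from h import *
f=np.radians(10);x,y=hang(f);go(x,y,.113,f-np.pi/2)
E
```

```text
t 23.0 tcp [0.6691 0.0995 0.2367] psi -1.397 q6 -0.26 | turn -0.0 shift [ -3.3  -2.1 123.7]
```

>>> servo_tool(
  steps=[
    [[-3.3,-2,30],0],
    [[0,0,40],0],
    [[0,0,30],0],
    [[0,0,15],0],
    [[0,0,5],0],
  ],
)

```text
time_s: 23.5
tcp_pos: [0.6701, 0.1031, 0.1152]
orientation: [2.404, -2.019, -0.001]
wrist_force: [0.6, 0.4, -0.6]
gripper_width: 0.0199
grasp_force: 30.0
```

>>> servo_tool(
  steps=[
    [[0,0,2],0],
    [[0,0,0],0],
    [[0,0,0],0],
  ],
)

```text
time_s: 23.8
tcp_pos: [0.6717, 0.1043, 0.116]
orientation: [-2.405, 2.018, -0.002]
wrist_force: [-1.0, -1.0, -0.6]
gripper_width: 0.0198
grasp_force: 30.0
```

>>> servo_tool(
  steps=[
    [[0,2,1],0],
    [[0,2,1],0],
    [[0,0,0],0],
  ],
)

```text
time_s: 24.1
tcp_pos: [0.6668, 0.1034, 0.1128]
orientation: [-2.406, 2.02, -0.0]
wrist_force: [-0.4, 0.1, -0.4]
gripper_width: 0.0199
grasp_force: 30.0
```

>>> servo_tool(
  steps=[
    [[0,0,1],0],
    [[0,0,0],0],
    [[0,0,0],0],
  ],
)

```text
time_s: 24.4
tcp_pos: [0.6669, 0.1034, 0.1126]
orientation: [-2.406, 2.019, -0.001]
wrist_force: [-3.2, 0.5, 6.4]
gripper_width: 0.0197
grasp_force: 30.0
```

>>> servo_tool(
  steps=[
    [[0,0,0.7],0],
    [[0,0,0],0],
    [[0,0,0],0],
  ],
)

```text
time_s: 24.7
tcp_pos: [0.6669, 0.1034, 0.1125]
orientation: [-2.406, 2.019, -0.001]
wrist_force: [-4.8, 0.5, 10.2]
gripper_width: 0.0199
grasp_force: 30.0
```

>>> servo_tool(
  steps=[
    [[0,0,-1.4],0],
    [[0,0,0],0],
  ],
)

```text
time_s: 24.9
tcp_pos: [0.6672, 0.1034, 0.1127]
orientation: [-2.406, 2.019, -0.001]
wrist_force: [-2.0, 0.9, 4.6]
gripper_width: 0.0198
grasp_force: 30.0
```

>>> servo_tool(
  steps=[
    [[0,0,0],0],
    [[0,0,0],0],
    [[0,0,0],0],
  ],
  gripper=42,
)

```text
time_s: 25.2
tcp_pos: [0.6669, 0.1033, 0.1118]
orientation: [2.406, -2.02, -0.0]
wrist_force: [0.6, -1.1, -0.1]
gripper_width: 0.0352
grasp_force: 0.1
```

>>> servo_tool(
  steps=[
    [[0,0,-8],0],
    [[0,0,-20],0],
    [[0,0,-40],0],
    [[0,0,-45],0],
    [[0,0,-45],0],
  ],
)

```text
time_s: 25.7
tcp_pos: [0.6666, 0.1031, 0.2722]
orientation: [2.406, -2.02, 0.0]
wrist_force: [1.5, 0.3, -0.5]
gripper_width: 0.037
grasp_force: 0.0
```

>>> servo_tool(
  steps=[
    [[0,0,-45],0.05],
    [[0,0,0],0],
    [[0,0,0],0],
  ],
)

```text
time_s: 26.0
tcp_pos: [0.6673, 0.1035, 0.3172]
orientation: [-2.352, 2.077, -0.002]
wrist_force: [0.3, 0.4, -0.7]
gripper_width: 0.0368
grasp_force: 0.0
```

```bash
python3 - <<'E'
from h import *
moved(('green','orange'))
go(.5341,-.3069,.32,-1.46)
E
```

```text
{'yellow': [3.0, -0.0, 174.0, 187.0], 'red': [-0.0, -0.0, 148.0, 135.0], 'blue': [-0.0, -3.0, 114.0, 107.0], 'white': [-2.0, 2.0, 35.0, 22.0]}
t 26.1 tcp [0.6667 0.1034 0.3154] psi -1.447 q6 -0.32 | turn 0.013 shift [393.1 177.1  -4.9]
```

Nothing else has moved; next is white.

>>> servo_tool(
  steps=[
    [[43,19,0],0],
    [[43,19,0],0.013],
    [[43,19,0],0],
    [[43,19,0],0],
    [[43,19,0],0],
  ],
)

```text
time_s: 26.55
tcp_pos: [0.596, -0.1228, 0.3136]
orientation: [2.341, -2.093, -0.003]
wrist_force: [0.6, -0.4, -0.1]
gripper_width: 0.0367
grasp_force: 0.0
```

>>> servo_tool(
  steps=[
    [[43,19,0],0],
    [[43,19,0],0],
    [[43,19,0],0],
    [[43,19,0],0],
    [[4,4,-4],0],
  ],
)

```text
time_s: 27.05
tcp_pos: [0.5348, -0.3087, 0.3167]
orientation: [2.335, -2.098, -0.006]
wrist_force: [-1.1, -0.2, -0.6]
gripper_width: 0.0369
grasp_force: 0.0
```

>>> servo_tool(
  steps=[
    [[0,0,0],0],
    [[0,0,0],0],
    [[0,0,0],0],
    [[0,0,0],0],
  ],
)

```text
time_s: 27.45
tcp_pos: [0.5379, -0.3038, 0.3188]
orientation: [2.343, -2.093, -0.001]
wrist_force: [-0.0, 0.4, 0.3]
gripper_width: 0.0367
grasp_force: 0.0
```

```bash
python3 - <<'E'
from near import *
aim('white',(.5341,-.3069),-3.03,1)
E
```

```text
px [[258. 155.]]
white hough [ 0.5343 -0.3076] 0.0525
mask circle [ 0.5341 -0.3069] dia 0.0902
hook yaw -3.009 1649
ctr [ 0.5343 -0.3076]
t 27.5 tcp [ 0.538  -0.3039  0.3189] psi -1.458 q6 0.31 | turn 0.001 shift [  3.3   4.  262.9]
```

>>> servo_tool(
  steps=[
    [[3.3,4,30],-0.012],
    [[0,0,45],0],
    [[0,0,45],0],
    [[0,0,45],0],
    [[0,0,40],0],
  ],
)

```text
time_s: 28.0
tcp_pos: [0.5337, -0.3078, 0.1122]
orientation: [-2.355, 2.079, 0.0]
wrist_force: [0.7, -0.2, -0.3]
gripper_width: 0.0369
grasp_force: 0.0
```

>>> servo_tool(
  steps=[
    [[0,0,30],0],
    [[0,0,15],0],
    [[0,0,8],0],
    [[0,0,0],0],
    [[0,0,0],0],
  ],
)

```text
time_s: 28.5
tcp_pos: [0.5347, -0.3087, 0.062]
orientation: [-2.354, 2.08, -0.002]
wrist_force: [0.8, 0.1, 0.4]
gripper_width: 0.0365
grasp_force: 0.0
```

```bash
python3 - <<'E'
from h import *
go(.5343,-.3074,.0565,-1.445)
E
```

```text
t 28.5 tcp [ 0.5347 -0.3087  0.062 ] psi -1.447 q6 0.33 | turn -0.002 shift [-1.4  0.2  5.5]
```

>>> servo_tool(
  steps=[
    [[-1,0,5.5],0],
    [[0,0,0],0],
    [[0,0,0],0],
  ],
)

```text
time_s: 28.8
tcp_pos: [0.5339, -0.3078, 0.056]
orientation: [-2.354, 2.08, -0.001]
wrist_force: [0.3, -0.0, 0.5]
gripper_width: 0.0366
grasp_force: 0.0
```

>>> servo_tool(
  steps=[
    [[0,0,0],0],
    [[0,0,0],0],
    [[0,0,0],0],
    [[0,0,0],0],
  ],
  gripper=0,
)

```text
time_s: 29.2
tcp_pos: [0.5338, -0.3078, 0.0557]
orientation: [-2.354, 2.081, -0.0]
wrist_force: [-0.4, -0.2, 0.6]
gripper_width: 0.0199
grasp_force: 30.0
```

>>> servo_tool(
  steps=[
    [[0,0,-20],0],
    [[0,0,-40],0],
    [[0,0,-45],0],
    [[0,0,-45],0],
    [[0,0,-30],0],
  ],
)

```text
time_s: 29.7
tcp_pos: [0.5343, -0.3081, 0.2392]
orientation: [-2.353, 2.08, -0.005]
wrist_force: [0.6, -0.2, -1.0]
gripper_width: 0.0199
grasp_force: 30.0
```

>>> servo_tool(
  steps=[
    [[0,0,0],0.149],
    [[0,0,0],0.149],
    [[0,0,0],0.149],
    [[0,0,0],0.149],
    [[0,0,0],0.149],
  ],
)

```text
time_s: 30.2
tcp_pos: [0.5334, -0.3076, 0.2352]
orientation: [1.426, -2.799, -0.001]
wrist_force: [-0.9, 0.1, -1.4]
gripper_width: 0.0199
grasp_force: 30.0
```

>>> servo_tool(
  steps=[
    [[0,0,0],0.149],
    [[0,0,0],0.149],
    [[0,0,0],0.149],
    [[0,0,0],0.149],
    [[0,0,0],0],
  ],
)

```text
time_s: 30.7
tcp_pos: [0.5335, -0.3076, 0.2352]
orientation: [0.548, -3.093, -0.001]
wrist_force: [0.1, -0.8, -0.8]
gripper_width: 0.0198
grasp_force: 30.0
```

```bash
python3 - <<'E'
from h import *
f=np.radians(-70);x,y=hang(f);go(x,y,.24,f-np.pi/2)
E
```

```text
t 30.7 tcp [ 0.5335 -0.3076  0.2352] psi -2.791 q6 -1.01 | turn 0.001 shift [-141.2  231.6   -4.7]
```

>>> servo_tool(
  steps=[
    [[-23.5,38.6,0],0],
    [[-23.5,38.6,0],0],
    [[-23.5,38.6,0],0],
    [[-23.5,38.6,0],0],
    [[-23.5,38.6,0],0],
  ],
)

```text
time_s: 31.2
tcp_pos: [0.5772, -0.0843, 0.2356]
orientation: [-0.559, 3.091, 0.0]
wrist_force: [1.1, -0.2, -0.9]
gripper_width: 0.0199
grasp_force: 30.0
```

>>> servo_tool(
  steps=[
    [[-23.5,38.6,0],0],
    [[0,0,0],0],
    [[0,0,0],0],
    [[0,0,0],0],
    [[0,0,0],0],
  ],
)

```text
time_s: 31.7
tcp_pos: [0.5858, -0.0428, 0.2355]
orientation: [0.551, -3.093, 0.0]
wrist_force: [0.2, 0.3, -2.3]
gripper_width: 0.0198
grasp_force: 30.0
```

```bash
python3 - <<'E'
from h import *
f=np.radians(-70);x,y=hang(f);go(x,y,.1118,f-np.pi/2)
E
```

```text
t 31.7 tcp [ 0.5858 -0.0428  0.2355] psi -2.789 q6 -1.48 | turn 0.004 shift [ -1.5   0.6 123.7]
```

>>> servo_tool(
  steps=[
    [[-1.5,0,30],0],
    [[0,0,40],0],
    [[0,0,30],0],
    [[0,0,14],0],
    [[0,0,5],0],
  ],
)

```text
time_s: 32.2
tcp_pos: [0.5862, -0.0426, 0.1147]
orientation: [0.549, -3.09, 0.0]
wrist_force: [0.3, -0.2, -1.7]
gripper_width: 0.0199
grasp_force: 30.0
```

>>> servo_tool(
  steps=[
    [[0,2,1],0],
    [[0,2,0],0],
    [[0,0,0],0],
    [[0,0,0],0],
  ],
)

```text
time_s: 32.6
tcp_pos: [0.5866, -0.0372, 0.1166]
orientation: [-0.551, 3.091, 0.0]
wrist_force: [-0.8, -0.4, -0.9]
gripper_width: 0.02
grasp_force: 30.0
```

>>> servo_tool(
  steps=[
    [[0,0,1],0],
    [[0,0,0],0],
  ],
)

```text
time_s: 32.8
tcp_pos: [0.5861, -0.0373, 0.1148]
orientation: [-0.551, 3.092, 0.0]
wrist_force: [-0.3, 0.3, -1.3]
gripper_width: 0.0196
grasp_force: 30.0
```

>>> servo_tool(
  steps=[
    [[0,0,1],0],
    [[0,0,0],0],
  ],
)

```text
time_s: 33.0
tcp_pos: [0.586, -0.0374, 0.1134]
orientation: [0.551, -3.093, -0.0]
wrist_force: [-0.3, 0.0, -0.3]
gripper_width: 0.0198
grasp_force: 30.0
```

>>> servo_tool(
  steps=[
    [[0,0,1],0],
    [[0,0,0],0],
  ],
)

```text
time_s: 33.2
tcp_pos: [0.586, -0.0374, 0.1124]
orientation: [0.551, -3.092, -0.0]
wrist_force: [-0.5, -0.3, -1.9]
gripper_width: 0.0197
grasp_force: 30.0
```

>>> servo_tool(
  steps=[
    [[0,0,0.5],0],
    [[0,0,0],0],
  ],
)

```text
time_s: 33.4
tcp_pos: [0.586, -0.0374, 0.112]
orientation: [0.551, -3.093, -0.0]
wrist_force: [0.0, -0.6, -1.3]
gripper_width: 0.0202
grasp_force: 30.0
```

>>> servo_tool(
  steps=[
    [[0,0,0.4],0],
    [[0,0,0],0],
  ],
)

```text
time_s: 33.6
tcp_pos: [0.5861, -0.0374, 0.1118]
orientation: [-0.551, 3.093, -0.0]
wrist_force: [-0.8, 0.9, 0.3]
gripper_width: 0.02
grasp_force: 30.0
```

>>> servo_tool(
  steps=[
    [[0,0,0],0],
    [[0,0,0],0],
    [[0,0,0],0],
  ],
  gripper=42,
)

```text
time_s: 33.9
tcp_pos: [0.5862, -0.0374, 0.1117]
orientation: [-0.551, 3.093, -0.0]
wrist_force: [0.5, 0.3, 0.1]
gripper_width: 0.0353
grasp_force: 0.1
```

>>> servo_tool(
  steps=[
    [[0,0,-8],0],
    [[0,0,-20],0],
    [[0,0,-40],0],
    [[0,0,-45],0],
    [[0,0,-45],0],
  ],
)

```text
time_s: 34.4
tcp_pos: [0.5857, -0.0376, 0.272]
orientation: [-0.551, 3.093, -0.0]
wrist_force: [0.9, 0.3, 0.3]
gripper_width: 0.0369
grasp_force: 0.0
```

>>> servo_tool(
  steps=[
    [[0,0,-45],-0.148],
    [[0,0,0],-0.148],
    [[0,0,0],-0.148],
    [[0,0,0],-0.148],
    [[0,0,0],-0.148],
  ],
)

```text
time_s: 34.9
tcp_pos: [0.5859, -0.0374, 0.3155]
orientation: [-1.64, 2.678, -0.0]
wrist_force: [0.0, 0.4, 0.5]
gripper_width: 0.0371
grasp_force: 0.0
```

>>> servo_tool(
  steps=[
    [[0,0,0],-0.148],
    [[0,0,0],-0.148],
    [[0,0,0],-0.148],
    [[0,0,0],-0.148],
    [[0,0,0],-0.148],
  ],
)

```text
time_s: 35.4
tcp_pos: [0.586, -0.0375, 0.3154]
orientation: [-2.498, 1.904, -0.001]
wrist_force: [-0.3, -0.4, 0.6]
gripper_width: 0.0368
grasp_force: 0.0
```

>>> servo_tool(
  steps=[
    [[0,0,0],-0.148],
    [[0,0,0],-0.148],
    [[0,0,0],-0.148],
    [[0,0,0],-0.148],
    [[0,0,0],-0.148],
  ],
)

```text
time_s: 35.9
tcp_pos: [0.586, -0.0375, 0.3154]
orientation: [-3.018, 0.872, -0.001]
wrist_force: [-0.5, -0.3, -0.7]
gripper_width: 0.0369
grasp_force: 0.0
```

>>> servo_tool(
  steps=[
    [[0,0,0],-0.148],
    [[0,0,0],0],
    [[0,0,0],0],
  ],
)

```text
time_s: 36.2
tcp_pos: [0.586, -0.0374, 0.3151]
orientation: [-3.071, 0.663, -0.001]
wrist_force: [0.4, -0.2, 0.2]
gripper_width: 0.0367
grasp_force: 0.0
```

```bash
python3 - <<'E'
from h import *
moved(('green','orange','white'))
go(.5478,-.1999,.32,-.42)
E
```

```text
{'yellow': [-0.0, -6.0, 174.0, 133.0], 'red': [-0.0, -0.0, 148.0, 136.0], 'blue': [-0.0, -3.0, 114.0, 116.0]}
t 36.2 tcp [ 0.586  -0.0374  0.315 ] psi -0.425 q6 0.88 | turn -0.005 shift [ 31.3 163.9  -5. ]
```

>>> servo_tool(
  steps=[
    [[8,41,0],0],
    [[8,41,0],0],
    [[8,41,0],0],
    [[8,41,0],0],
    [[0,0,-5],0],
  ],
)

```text
time_s: 36.75
tcp_pos: [0.5466, -0.2038, 0.3193]
orientation: [3.069, -0.667, -0.002]
wrist_force: [0.2, 1.1, -0.5]
gripper_width: 0.0368
grasp_force: 0.0
```

>>> servo_tool(
  steps=[
    [[0,0,0],0],
    [[0,0,0],0],
    [[0,0,0],0],
    [[0,0,0],0],
  ],
)

```text
time_s: 37.15
tcp_pos: [0.5485, -0.1992, 0.3195]
orientation: [-3.073, 0.655, 0.0]
wrist_force: [0.3, -0.3, 0.3]
gripper_width: 0.037
grasp_force: 0.0
```

```bash
python3 - <<'E'
from near import *
aim('red',(.5478,-.1999),1.15,-1)
E
```

```text
px [[256. 157.]]
red hough [ 0.5471 -0.1988] 0.0545
mask circle [ 0.5492 -0.1994] dia 0.0523
hook yaw 1.15 1412
ctr [ 0.5492 -0.1994]
t 37.2 tcp [ 0.5485 -0.1993  0.3195] psi -0.42 q6 1.16 | turn 0.001 shift [ 7.000e-01 -2.000e-01  2.635e+02]
```

>>> servo_tool(
  steps=[
    [[0.5,0,30],0],
    [[0,0,45],0],
    [[0,0,45],0],
    [[0,0,45],0],
    [[0,0,40],0],
  ],
)

```text
time_s: 37.7
tcp_pos: [0.5483, -0.1998, 0.1127]
orientation: [-3.072, 0.655, 0.001]
wrist_force: [1.1, 0.2, -0.2]
gripper_width: 0.037
grasp_force: 0.0
```

>>> servo_tool(
  steps=[
    [[0,0,30],0],
    [[0,0,15],0],
    [[0,0,12],0],
    [[0,0,0],0],
    [[0,0,0],0],
  ],
)

```text
time_s: 38.2
tcp_pos: [0.5493, -0.2003, 0.0583]
orientation: [3.072, -0.655, 0.001]
wrist_force: [0.6, 0.4, 0.9]
gripper_width: 0.0367
grasp_force: 0.0
```

>>> servo_tool(
  steps=[
    [[0,0,0],0],
    [[0,0,0],0],
    [[0,0,0],0],
    [[0,0,0],0],
  ],
  gripper=0,
)

```text
time_s: 38.6
tcp_pos: [0.5493, -0.2004, 0.0584]
orientation: [-3.072, 0.656, -0.002]
wrist_force: [-0.0, 1.1, 3.1]
gripper_width: 0.0197
grasp_force: 29.9
```

>>> servo_tool(
  steps=[
    [[0,0,-20],0],
    [[0,0,-40],0],
    [[0,0,-45],0],
    [[0,0,-45],-0.035],
    [[0,0,-30],-0.036],
  ],
)

```text
time_s: 39.1
tcp_pos: [0.5493, -0.2006, 0.2413]
orientation: [3.094, -0.544, 0.005]
wrist_force: [1.0, -0.3, -1.2]
gripper_width: 0.0197
grasp_force: 29.9
```

>>> servo_tool(
  steps=[
    [[0,0,0],0],
    [[0,0,0],0],
    [[0,0,0],0],
  ],
)

```text
time_s: 39.4
tcp_pos: [0.5478, -0.2001, 0.2362]
orientation: [-3.093, 0.547, 0.004]
wrist_force: [-0.2, -0.0, -2.1]
gripper_width: 0.0199
grasp_force: 29.9
```

```bash
python3 - <<'E'
from h import *
f=np.radians(-110);x,y=hang(f);go(x,y,.24,f+np.pi/2)
E
```

```text
t 39.4 tcp [ 0.5478 -0.2001  0.2362] psi -0.35 q6 1.24 | turn -0.001 shift [-101.  -131.9   -3.6]
```

>>> servo_tool(
  steps=[
    [[-25,-33,0],0],
    [[-25,-33,0],0],
    [[-25,-33,0],0],
    [[-26,-33,0],0],
    [[0,0,0],0],
  ],
)

```text
time_s: 39.9
tcp_pos: [0.4972, -0.0385, 0.2364]
orientation: [-3.095, 0.541, 0.003]
wrist_force: [0.3, -0.4, -0.3]
gripper_width: 0.0199
grasp_force: 30.0
```

>>> servo_tool(
  steps=[
    [[0,0,0],0],
    [[0,0,0],0],
    [[0,0,0],0],
  ],
)

```text
time_s: 40.2
tcp_pos: [0.4991, -0.0426, 0.237]
orientation: [3.093, -0.549, -0.002]
wrist_force: [0.1, 0.9, -1.6]
gripper_width: 0.0197
grasp_force: 30.0
```

```bash
python3 - <<'E'
from h import *
f=np.radians(-110);x,y=hang(f);go(x,y,.1144,f+np.pi/2)
E
```

```text
t 40.2 tcp [ 0.4991 -0.0426  0.237 ] psi -0.351 q6 0.91 | turn -0.002 shift [ -1.2  -0.6 122.6]
```

>>> servo_tool(
  steps=[
    [[-1,-0.5,30],0],
    [[0,0,40],0],
    [[0,0,30],0],
    [[0,0,14],0],
    [[0,0,5],0],
  ],
)

```text
time_s: 40.7
tcp_pos: [0.4972, -0.0422, 0.1165]
orientation: [3.091, -0.549, -0.006]
wrist_force: [0.4, -0.7, -0.4]
gripper_width: 0.0198
grasp_force: 30.0
```

>>> servo_tool(
  steps=[
    [[0,-2,1],0],
    [[0,-2,0],0],
    [[0,0,0],0],
    [[0,0,0],0],
  ],
)

```text
time_s: 41.1
tcp_pos: [0.4999, -0.0374, 0.1184]
orientation: [3.094, -0.547, 0.001]
wrist_force: [-0.4, -3.1, -1.8]
gripper_width: 0.0196
grasp_force: 30.0
```

>>> servo_tool(
  steps=[
    [[0,0,1],0],
    [[0,0,0],0],
  ],
)

```text
time_s: 41.3
tcp_pos: [0.4997, -0.0373, 0.117]
orientation: [-3.094, 0.547, -0.001]
wrist_force: [-1.1, -4.2, 1.4]
gripper_width: 0.0199
grasp_force: 30.0
```

>>> servo_tool(
  steps=[
    [[0,0,1],0],
    [[0,0,0],0],
  ],
)

```text
time_s: 41.5
tcp_pos: [0.4996, -0.0372, 0.1157]
orientation: [3.094, -0.547, -0.0]
wrist_force: [-0.4, -2.6, 1.3]
gripper_width: 0.0201
grasp_force: 30.0
```

>>> servo_tool(
  steps=[
    [[0,1,0.7],0],
    [[0,0,0],0],
  ],
)

```text
time_s: 41.7
tcp_pos: [0.4997, -0.0377, 0.1149]
orientation: [-3.093, 0.547, -0.001]
wrist_force: [-0.4, 0.1, -1.2]
gripper_width: 0.0198
grasp_force: 30.0
```

>>> servo_tool(
  steps=[
    [[0,0,0.5],0],
    [[0,0,0],0],
  ],
)

```text
time_s: 41.9
tcp_pos: [0.4996, -0.0379, 0.1145]
orientation: [-3.093, 0.546, -0.001]
wrist_force: [-0.2, 0.3, -1.7]
gripper_width: 0.0196
grasp_force: 30.0
```

>>> servo_tool(
  steps=[
    [[0,0,0.5],0],
    [[0,0,0],0],
  ],
)

```text
time_s: 42.1
tcp_pos: [0.4997, -0.0379, 0.1143]
orientation: [-3.093, 0.546, -0.001]
wrist_force: [-0.4, 0.9, 3.6]
gripper_width: 0.0197
grasp_force: 30.0
```

>>> servo_tool(
  steps=[
    [[0,0,-0.4],0],
    [[0,0,0],0],
  ],
)

```text
time_s: 42.3
tcp_pos: [0.4994, -0.0381, 0.1144]
orientation: [-3.094, 0.547, -0.0]
wrist_force: [0.1, 0.5, 1.0]
gripper_width: 0.0203
grasp_force: 30.0
```

>>> servo_tool(
  steps=[
    [[0,0,0],0],
    [[0,0,0],0],
    [[0,0,0],0],
  ],
  gripper=42,
)

```text
time_s: 42.6
tcp_pos: [0.4992, -0.0382, 0.1143]
orientation: [3.093, -0.547, -0.0]
wrist_force: [0.3, -0.5, 0.6]
gripper_width: 0.0355
grasp_force: 0.1
```

>>> servo_tool(
  steps=[
    [[0,0,-8],0],
    [[0,0,-20],0],
    [[0,0,-40],0],
    [[0,0,-45],0],
    [[0,0,-45],0],
  ],
)

```text
time_s: 43.1
tcp_pos: [0.4989, -0.0383, 0.2747]
orientation: [3.094, -0.546, 0.0]
wrist_force: [1.4, 0.0, -1.1]
gripper_width: 0.0368
grasp_force: 0.0
```

>>> servo_tool(
  steps=[
    [[0,0,-45],0.139],
    [[0,0,0],0.139],
    [[0,0,0],0.139],
    [[0,0,0],0.139],
    [[0,0,0],0.139],
  ],
)

```text
time_s: 43.6
tcp_pos: [0.4992, -0.0382, 0.3182]
orientation: [-2.718, 1.575, -0.001]
wrist_force: [0.3, -0.3, -0.7]
gripper_width: 0.0368
grasp_force: 0.0
```

>>> servo_tool(
  steps=[
    [[0,0,0],0.139],
    [[0,0,0],0.139],
    [[0,0,0],0.139],
    [[0,0,0],0],
    [[0,0,0],0],
  ],
)

```text
time_s: 44.1
tcp_pos: [0.4993, -0.0382, 0.3178]
orientation: [-2.343, 2.092, -0.0]
wrist_force: [1.0, 0.7, -0.6]
gripper_width: 0.0371
grasp_force: 0.0
```

```bash
python3 - <<'E'
from h import *
moved(('green','orange','white','red'))
go(.4998,-.4426,.32,-1.46)
E
```

```text
{'yellow': [-0.0, -0.0, 174.0, 179.0], 'blue': [-0.0, -6.0, 114.0, 104.0]}
t 44.1 tcp [ 0.4993 -0.0382  0.3177] psi -1.458 q6 -0.2 | turn 0.002 shift [402.   44.2  -2.3]
```

>>> servo_tool(
  steps=[
    [[44,5,0],0],
    [[44,5,0],0],
    [[44,5,0],0],
    [[44,5,0],0],
    [[44,5,0],0],
  ],
)

```text
time_s: 44.65
tcp_pos: [0.4982, -0.2613, 0.3177]
orientation: [-2.343, 2.093, -0.001]
wrist_force: [1.6, 0.1, 0.3]
gripper_width: 0.0369
grasp_force: 0.0
```

>>> servo_tool(
  steps=[
    [[44,5,0],0],
    [[44,5,0],0],
    [[44,5,0],0],
    [[44,4,0],0],
    [[6,0,-2],0],
  ],
)

```text
time_s: 45.15
tcp_pos: [0.4984, -0.4465, 0.3175]
orientation: [2.338, -2.097, -0.004]
wrist_force: [0.0, 0.8, -0.9]
gripper_width: 0.0369
grasp_force: 0.0
```

>>> servo_tool(
  steps=[
    [[0,0,0],0],
    [[0,0,0],0],
    [[0,0,0],0],
    [[0,0,0],0],
  ],
)

```text
time_s: 45.55
tcp_pos: [0.4997, -0.4414, 0.32]
orientation: [-2.341, 2.095, -0.001]
wrist_force: [-0.2, 0.7, 0.7]
gripper_width: 0.0365
grasp_force: 0.0
```

```bash
python3 - <<'E'
from near import *
aim('blue',(.4998,-.4426),.11,-1)
E
```

```text
px [[256. 156.]]
blue hough [ 0.5086 -0.4721] 0.0545
mask circle [ 0.4998 -0.4436] dia 0.0545
hook yaw 0.165 1468
ctr [ 0.4998 -0.4436]
t 45.6 tcp [ 0.4997 -0.4415  0.32  ] psi -1.46 q6 0.54 | turn 0.001 shift [  2.    0.3 264. ]
```

>>> servo_tool(
  steps=[
    [[2,0,30],-0.03],
    [[0,0,45],0],
    [[0,0,45],0],
    [[0,0,45],0],
    [[0,0,40],0],
  ],
)

```text
time_s: 46.1
tcp_pos: [0.4994, -0.4436, 0.1128]
orientation: [-2.371, 2.06, -0.0]
wrist_force: [1.1, -0.4, -1.1]
gripper_width: 0.0365
grasp_force: 0.0
```

>>> servo_tool(
  steps=[
    [[0,0,30],0],
    [[0,0,15],0],
    [[0,0,13],0],
    [[0,0,0],0],
    [[0,0,0],0],
  ],
)

```text
time_s: 46.6
tcp_pos: [0.5004, -0.4449, 0.0577]
orientation: [-2.371, 2.061, -0.003]
wrist_force: [0.4, -0.5, 0.6]
gripper_width: 0.0367
grasp_force: 0.0
```

>>> servo_tool(
  steps=[
    [[0,0,0],0],
    [[0,0,0],0],
    [[0,0,0],0],
    [[0,0,0],0],
  ],
  gripper=0,
)

```text
time_s: 47.0
tcp_pos: [0.5, -0.4448, 0.0574]
orientation: [-2.37, 2.061, -0.002]
wrist_force: [-0.8, 1.6, 4.9]
gripper_width: 0.0201
grasp_force: 29.9
```

>>> servo_tool(
  steps=[
    [[0,0,-20],0],
    [[0,0,-40],0],
    [[0,0,-45],-0.1],
    [[0,0,-45],-0.14],
    [[0,0,-30],-0.143],
  ],
)

```text
time_s: 47.5
tcp_pos: [0.5, -0.445, 0.2401]
orientation: [2.724, -1.565, 0.006]
wrist_force: [0.6, -0.7, -1.0]
gripper_width: 0.0198
grasp_force: 29.9
```

>>> servo_tool(
  steps=[
    [[0,0,0],0],
    [[0,0,0],0],
    [[0,0,0],0],
  ],
)

```text
time_s: 47.8
tcp_pos: [0.4989, -0.4439, 0.2348]
orientation: [-2.718, 1.575, 0.004]
wrist_force: [-0.0, -0.3, -1.2]
gripper_width: 0.02
grasp_force: 29.9
```

```bash
python3 - <<'E'
from h import *
f=np.radians(-150);x,y=hang(f);go(x,y,.24,f+np.pi/2)
E
```

```text
t 47.8 tcp [ 0.4989 -0.4439  0.2348] psi -1.05 q6 0.96 | turn -0.003 shift [-432.4 -170.    -4.3]
```

>>> servo_tool(
  steps=[
    [[-43,-17,0],0],
    [[-43,-17,0],0],
    [[-43,-17,0],0],
    [[-43,-17,0],0],
    [[-43,-17,0],0],
  ],
)

```text
time_s: 48.3
tcp_pos: [0.4647, -0.2141, 0.2347]
orientation: [2.717, -1.574, -0.004]
wrist_force: [1.6, 0.9, -0.0]
gripper_width: 0.0195
grasp_force: 29.9
```

>>> servo_tool(
  steps=[
    [[-43,-17,0],0],
    [[-43,-17,0],0],
    [[-43,-17,0],0],
    [[-43,-17,0],0],
    [[-43,-17,0],0],
  ],
)

```text
time_s: 48.8
tcp_pos: [0.4312, 0.0144, 0.2353]
orientation: [2.717, -1.574, -0.002]
wrist_force: [1.1, 0.6, -1.4]
gripper_width: 0.0198
grasp_force: 29.9
```

>>> servo_tool(
  steps=[
    [[0,0,0],0],
    [[0,0,0],0],
    [[0,0,0],0],
    [[0,0,0],0],
  ],
)

```text
time_s: 49.2
tcp_pos: [0.4324, 0.0118, 0.2358]
orientation: [2.717, -1.575, -0.001]
wrist_force: [-0.3, 0.6, -0.7]
gripper_width: 0.0199
grasp_force: 29.9
```

```bash
python3 - <<'E'
from h import *
f=np.radians(-150);x,y=hang(f);go(x,y,.1134,f+np.pi/2)
E
```

```text
t 49.2 tcp [0.4324 0.0118 0.2358] psi -1.051 q6 0.03 | turn -0.004 shift [-4.400e+00  1.000e-01  1.224e+02]
```

>>> servo_tool(
  steps=[
    [[-4,0,30],0],
    [[0,0,40],0],
    [[0,0,30],0],
    [[0,0,14],0],
    [[0,0,5],0],
  ],
)

```text
time_s: 49.7
tcp_pos: [0.4295, 0.0147, 0.1156]
orientation: [2.715, -1.575, -0.003]
wrist_force: [0.4, -0.5, -1.1]
gripper_width: 0.0199
grasp_force: 29.9
```

>>> servo_tool(
  steps=[
    [[0,-2,1],0],
    [[0,-1,0],0],
    [[0,0,0],0],
    [[0,0,0],0],
  ],
)

```text
time_s: 50.1
tcp_pos: [0.4336, 0.0181, 0.1171]
orientation: [-2.718, 1.573, -0.001]
wrist_force: [0.5, 0.4, -1.4]
gripper_width: 0.0198
grasp_force: 29.9
```

>>> servo_tool(
  steps=[
    [[0,0,1],0],
    [[0,0,0],0],
  ],
)

```text
time_s: 50.3
tcp_pos: [0.4331, 0.018, 0.1155]
orientation: [-2.719, 1.573, -0.0]
wrist_force: [0.2, 0.2, -1.4]
gripper_width: 0.02
grasp_force: 29.9
```

>>> servo_tool(
  steps=[
    [[0,0,1],0],
    [[0,0,0],0],
  ],
)

```text
time_s: 50.5
tcp_pos: [0.433, 0.0179, 0.1143]
orientation: [2.719, -1.573, -0.0]
wrist_force: [0.5, 0.0, -1.6]
gripper_width: 0.0203
grasp_force: 29.9
```

>>> servo_tool(
  steps=[
    [[0,0,0.8],0],
    [[0,0,0],0],
  ],
)

```text
time_s: 50.7
tcp_pos: [0.4331, 0.018, 0.1135]
orientation: [2.719, -1.573, -0.0]
wrist_force: [-0.8, -0.2, -0.3]
gripper_width: 0.0197
grasp_force: 29.9
```

>>> servo_tool(
  steps=[
    [[0,0,0.4],0],
    [[0,0,0],0],
  ],
)

```text
time_s: 50.9
tcp_pos: [0.4332, 0.018, 0.1134]
orientation: [-2.719, 1.573, -0.0]
wrist_force: [-1.1, -0.3, 2.5]
gripper_width: 0.0199
grasp_force: 29.9
```

>>> servo_tool(
  steps=[
    [[0,0,0.3],0],
    [[0,0,0],0],
  ],
)

```text
time_s: 51.1
tcp_pos: [0.4332, 0.0179, 0.1133]
orientation: [-2.72, 1.573, -0.0]
wrist_force: [-2.8, -0.5, 6.4]
gripper_width: 0.0198
grasp_force: 29.9
```

>>> servo_tool(
  steps=[
    [[0,0,-0.6],0],
    [[0,0,0],0],
  ],
)

```text
time_s: 51.3
tcp_pos: [0.4332, 0.018, 0.1134]
orientation: [-2.719, 1.573, -0.0]
wrist_force: [-0.0, 0.0, 1.4]
gripper_width: 0.0195
grasp_force: 29.9
```

>>> servo_tool(
  steps=[
    [[0,0,0],0],
    [[0,0,0],0],
    [[0,0,0],0],
  ],
  gripper=42,
)

```text
time_s: 51.6
tcp_pos: [0.4331, 0.0179, 0.1134]
orientation: [2.719, -1.573, -0.0]
wrist_force: [0.2, 0.2, 0.5]
gripper_width: 0.0351
grasp_force: 0.1
```

>>> servo_tool(
  steps=[
    [[0,0,-8],0],
    [[0,0,-20],0],
    [[0,0,-40],0],
    [[0,0,-45],0],
    [[0,0,-45],0],
  ],
)

```text
time_s: 52.1
tcp_pos: [0.4328, 0.0177, 0.2739]
orientation: [-2.719, 1.573, -0.001]
wrist_force: [0.8, 0.8, -0.9]
gripper_width: 0.0369
grasp_force: 0.0
```

>>> servo_tool(
  steps=[
    [[0,0,-45],0.145],
    [[0,0,0],0.145],
    [[0,0,0],0.145],
    [[0,0,0],0.145],
    [[0,0,0],0.145],
  ],
)

```text
time_s: 52.6
tcp_pos: [0.433, 0.0179, 0.3173]
orientation: [-1.977, 2.44, -0.0]
wrist_force: [0.0, 0.8, 0.7]
gripper_width: 0.0367
grasp_force: 0.0
```

>>> servo_tool(
  steps=[
    [[0,0,0],0.145],
    [[0,0,0],0.145],
    [[0,0,0],0.145],
    [[0,0,0],0.145],
    [[0,0,0],0.145],
  ],
)

```text
time_s: 53.1
tcp_pos: [0.433, 0.0178, 0.3171]
orientation: [-0.983, 2.983, -0.0]
wrist_force: [-0.1, -0.1, 0.3]
gripper_width: 0.0365
grasp_force: 0.0
```

>>> servo_tool(
  steps=[
    [[0,0,0],0.145],
    [[0,0,0],0.145],
    [[0,0,0],0],
    [[0,0,0],0],
  ],
)

```text
time_s: 53.5
tcp_pos: [0.4331, 0.0179, 0.3169]
orientation: [-0.558, 3.091, 0.0]
wrist_force: [0.5, 0.6, 0.1]
gripper_width: 0.0366
grasp_force: 0.0
```

```bash
python3 - <<'E'
from h import *
moved(('green','orange','white','red','blue'))
go(.649,-.180,.32,-2.79)
E
```

```text
{'yellow': [-0.0, -0.0, 174.0, 174.0]}
t 53.5 tcp [0.4331 0.0179 0.3168] psi -2.785 q6 -1.71 | turn 0.005 shift [-134.5 -260.2   -3.1]
```

>>> servo_tool(
  steps=[
    [[-22,-43,0],0],
    [[-22,-43,0],0],
    [[-22,-43,0],0],
    [[-22,-43,0],0],
    [[-22,-43,0],0],
  ],
)

```text
time_s: 54.05
tcp_pos: [0.612, -0.1475, 0.3163]
orientation: [0.556, -3.092, 0.0]
wrist_force: [1.2, 0.7, 0.2]
gripper_width: 0.0367
grasp_force: 0.0
```

>>> servo_tool(
  steps=[
    [[-24,-43,-3],0],
    [[0,0,0],0],
    [[0,0,0],0],
    [[0,0,0],0],
    [[0,0,0],0],
  ],
)

```text
time_s: 54.55
tcp_pos: [0.6475, -0.1771, 0.3205]
orientation: [-0.554, 3.091, -0.0]
wrist_force: [-0.9, 0.7, 0.7]
gripper_width: 0.0367
grasp_force: 0.0
```

```bash
python3 - <<'E'
from near import *
aim('yellow',(.6495,-.180),.55,1)
c=cams.get_calibration('wrist');im=cams.camera('wrist')
p=patch(c,im,(.68,-.16),.1,.15,600)
cv2.imwrite('pics/y.png',np.hstack([im[:,:,::-1][:300,100:412]]))
go(.649,-.18,.062,-2.79)
E
```

```text
px [[253. 157.]]
yellow hough [ 0.6502 -0.1784] 0.0523
mask circle [ 0.6498 -0.1788] dia 0.0531
hook yaw 0.623 1490
ctr [ 0.6498 -0.1788]
t 54.6 tcp [ 0.6475 -0.1771  0.3207] psi -2.787 q6 -1.24 | turn 1.375 shift [ -2.4   0.7 264.7]
t 54.6 tcp [ 0.6476 -0.1771  0.3207] psi -2.787 q6 -1.24 | turn 0.003 shift [ 1.000e-01 -3.100e+00  2.587e+02]
```

View pics/y.png

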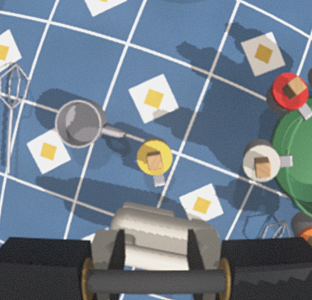

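The yellow tin stands at (154,160) with its hook towards the mixer, which starts at row 205. A slightly biased yaw keeps the gripper's body about 20 mm clear of the mixer.

>>> servo_tool(
  steps=[
    [[-2,-2,30],-0.1],
    [[0,0,45],0],
    [[0,0,45],0],
    [[0,0,45],0],
    [[0,0,40],0],
  ],
)

```text
time_s: 55.15
tcp_pos: [0.6499, -0.1783, 0.1135]
orientation: [-0.707, 3.06, 0.0]
wrist_force: [0.3, 0.9, 0.5]
gripper_width: 0.0367
grasp_force: 0.0
```

>>> servo_tool(
  steps=[
    [[0,0,20],0],
    [[0,0,15],0],
    [[0,0,12],0],
    [[0,0,6],0],
    [[0,0,0],0],
  ],
)

```text
time_s: 55.65
tcp_pos: [0.6507, -0.1789, 0.0616]
orientation: [-0.706, 3.061, -0.0]
wrist_force: [-0.3, -0.4, -0.4]
gripper_width: 0.0368
grasp_force: 0.0
```

```bash
python3 - <<'E'
from h import *
go(.6498,-.1788,.059,-2.69)
E
```

```text
t 55.6 tcp [ 0.6507 -0.1789  0.0616] psi -2.689 q6 -1.14 | turn 0.001 shift [0.8 0.5 2.6]
```

>>> servo_tool(
  steps=[
    [[0.5,0,2.5],0],
    [[0,0,0],0],
    [[0,0,0],0],
  ],
)

```text
time_s: 55.95
tcp_pos: [0.6505, -0.1793, 0.0597]
orientation: [-0.705, 3.06, -0.0]
wrist_force: [-0.1, -1.1, 0.5]
gripper_width: 0.0369
grasp_force: 0.0
```

>>> servo_tool(
  steps=[
    [[0,0,0],0],
    [[0,0,0],0],
    [[0,0,0],0],
    [[0,0,0],0],
    [[0,0,0],0],
  ],
  gripper=0,
)

```text
time_s: 56.45
tcp_pos: [0.6502, -0.1793, 0.0591]
orientation: [-0.705, 3.061, -0.0]
wrist_force: [-1.0, 0.4, 0.7]
gripper_width: 0.0201
grasp_force: 29.8
```

>>> servo_tool(
  steps=[
    [[0,0,-20],0],
    [[0,0,-40],0],
    [[0,0,-45],0],
    [[0,0,-45],0],
    [[0,0,-30],0],
  ],
)

```text
time_s: 56.95
tcp_pos: [0.6507, -0.1795, 0.2424]
orientation: [-0.705, 3.059, -0.002]
wrist_force: [1.1, -1.3, -1.6]
gripper_width: 0.0199
grasp_force: 29.8
```

```bash
python3 - <<'E'
from h import *
s=pose()[0];print(s['gripper_width'],s['wrist_force'])
f=np.radians(-30);x,y=hang(f);go(x,y,.24,f)
E
```

```text
0.019873131123609448 [ 1.10665851 -1.27376618 -1.57212293]
t 57.0 tcp [ 0.6507 -0.1795  0.2424] psi -2.689 q6 -1.14 | turn -2.165 shift [ -93.7 -171.1    2.3]
```

>>> servo_tool(
  steps=[
    [[0,0,0],-0.1444],
    [[0,0,0],-0.1444],
    [[0,0,0],-0.1444],
    [[0,0,0],-0.1444],
    [[0,0,0],-0.1444],
  ],
)

```text
time_s: 57.45
tcp_pos: [0.6497, -0.1791, 0.2383]
orientation: [1.748, -2.609, -0.002]
wrist_force: [0.6, 0.3, -1.7]
gripper_width: 0.0199
grasp_force: 29.8
```

>>> servo_tool(
  steps=[
    [[0,0,0],-0.1444],
    [[0,0,0],-0.1444],
    [[0,0,0],-0.1444],
    [[0,0,0],-0.1444],
    [[0,0,0],-0.1444],
  ],
)

```text
time_s: 57.95
tcp_pos: [0.6497, -0.1791, 0.2382]
orientation: [2.557, -1.824, -0.002]
wrist_force: [-0.3, 0.3, -1.6]
gripper_width: 0.02
grasp_force: 29.8
```

>>> servo_tool(
  steps=[
    [[0,0,0],-0.1444],
    [[0,0,0],-0.1444],
    [[0,0,0],-0.1444],
    [[0,0,0],-0.1444],
    [[0,0,0],-0.1444],
  ],
)

```text
time_s: 58.45
tcp_pos: [0.6497, -0.1791, 0.2382]
orientation: [-3.037, 0.803, 0.002]
wrist_force: [0.1, -0.6, -1.6]
gripper_width: 0.0198
grasp_force: 29.8
```

>>> servo_tool(
  steps=[
    [[-23,-42,0],0],
    [[-23,-42,0],0],
    [[-23,-42,0],0],
    [[-23,-42,0],0],
    [[0,0,0],0],
  ],
)

```text
time_s: 58.95
tcp_pos: [0.6541, 0.0175, 0.2383]
orientation: [-3.036, 0.805, 0.001]
wrist_force: [-0.3, -0.9, -1.6]
gripper_width: 0.0198
grasp_force: 30.0
```

>>> servo_tool(
  steps=[
    [[0,0,0],0],
    [[0,0,0],0],
    [[0,0,0],0],
    [[0,0,0],0],
  ],
)

```text
time_s: 59.35
tcp_pos: [0.6542, 0.0111, 0.2389]
orientation: [3.034, -0.814, -0.0]
wrist_force: [-0.4, 0.4, -3.0]
gripper_width: 0.02
grasp_force: 30.0
```

```bash
python3 - <<'E'
from h import *
f=np.radians(-30);x,y=hang(f);go(x,y,.1151,f)
E
```

```text
t 59.4 tcp [0.6542 0.0111 0.2389] psi -0.524 q6 0.73 | turn -0.001 shift [ -1.5  -4.3 123.8]
```

>>> servo_tool(
  steps=[
    [[-1.5,-4,30],0],
    [[0,0,40],0],
    [[0,0,30],0],
    [[0,0,14],0],
    [[0,0,5],0],
  ],
)

```text
time_s: 59.85
tcp_pos: [0.6544, 0.0156, 0.1185]
orientation: [3.033, -0.813, -0.003]
wrist_force: [0.2, -1.0, -1.2]
gripper_width: 0.0197
grasp_force: 30.0
```

>>> servo_tool(
  steps=[
    [[-2,0,1],0],
    [[-1,0,0],0],
    [[0,0,0],0],
    [[0,0,0],0],
  ],
)

```text
time_s: 60.25
tcp_pos: [0.653, 0.0182, 0.1203]
orientation: [-3.034, 0.811, -0.003]
wrist_force: [-0.3, 0.0, -2.0]
gripper_width: 0.02
grasp_force: 30.0
```

>>> servo_tool(
  steps=[
    [[0,0,1],0],
    [[0,0,0],0],
  ],
)

```text
time_s: 60.45
tcp_pos: [0.6524, 0.018, 0.1182]
orientation: [-3.035, 0.812, -0.0]
wrist_force: [0.0, 0.1, -1.4]
gripper_width: 0.02
grasp_force: 30.0
```

>>> servo_tool(
  steps=[
    [[0,0,1],0],
    [[0,0,0],0],
  ],
)

```text
time_s: 60.65
tcp_pos: [0.6523, 0.0179, 0.1168]
orientation: [3.035, -0.812, -0.0]
wrist_force: [0.6, -0.2, -2.0]
gripper_width: 0.0198
grasp_force: 30.0
```

>>> servo_tool(
  steps=[
    [[0,0,0.7],0],
    [[0,0,0],0],
  ],
)

```text
time_s: 60.85
tcp_pos: [0.6524, 0.0179, 0.1161]
orientation: [3.035, -0.812, -0.0]
wrist_force: [0.9, 1.0, -3.1]
gripper_width: 0.0199
grasp_force: 30.0
```

>>> servo_tool(
  steps=[
    [[0,0,0.7],0],
    [[0,0,0],0],
  ],
)

```text
time_s: 61.05
tcp_pos: [0.6525, 0.018, 0.1155]
orientation: [-3.035, 0.812, -0.0]
wrist_force: [-0.1, -0.9, -2.4]
gripper_width: 0.0197
grasp_force: 30.0
```

>>> servo_tool(
  steps=[
    [[0,0,0.5],0],
    [[0,0,0],0],
  ],
)

```text
time_s: 61.25
tcp_pos: [0.6525, 0.018, 0.1154]
orientation: [-3.035, 0.812, -0.001]
wrist_force: [-0.5, 0.4, 1.1]
gripper_width: 0.02
grasp_force: 30.0
```

>>> servo_tool(
  steps=[
    [[0,0,0.4],0],
    [[0,0,0],0],
  ],
)

```text
time_s: 61.45
tcp_pos: [0.6526, 0.0179, 0.1152]
orientation: [-3.035, 0.812, -0.001]
wrist_force: [-1.2, -0.0, 4.1]
gripper_width: 0.02
grasp_force: 30.0
```

>>> servo_tool(
  steps=[
    [[0,0,-0.4],0],
    [[0,0,0],0],
  ],
)

```text
time_s: 61.65
tcp_pos: [0.6525, 0.0179, 0.1153]
orientation: [-3.035, 0.812, -0.001]
wrist_force: [-0.8, -0.6, 2.7]
gripper_width: 0.0199
grasp_force: 30.0
```

>>> servo_tool(
  steps=[
    [[0,0,0],0],
    [[0,0,0],0],
    [[0,0,0],0],
  ],
  gripper=42,
)

```text
time_s: 61.95
tcp_pos: [0.6524, 0.018, 0.1148]
orientation: [3.035, -0.812, -0.0]
wrist_force: [-0.2, 0.3, -0.0]
gripper_width: 0.035
grasp_force: 0.0
```

>>> servo_tool(
  steps=[
    [[0,0,-8],0],
    [[0,0,-20],0],
    [[0,0,-40],0],
    [[0,0,-45],0],
    [[0,0,-45],0],
  ],
)

```text
time_s: 62.45
tcp_pos: [0.6521, 0.0178, 0.2753]
orientation: [3.035, -0.812, 0.0]
wrist_force: [1.6, -0.1, 0.5]
gripper_width: 0.0368
grasp_force: 0.0
```

>>> servo_tool(
  steps=[
    [[0,0,-45],0],
    [[0,0,-40],0],
    [[0,0,0],0],
  ],
)

```text
time_s: 62.75
tcp_pos: [0.6544, 0.0176, 0.3661]
orientation: [-3.031, 0.811, -0.017]
wrist_force: [-0.2, -0.6, 0.1]
gripper_width: 0.0367
grasp_force: 0.0
```

```bash
python3 - <<'E'
from h import *
im=cams.camera('side');u,v=273,176
a=cv2.resize(im[v-60:v+70,u-65:u+65,::-1],(400,400),interpolation=cv2.INTER_CUBIC)
t=cams.camera('top');np.save('pics/top2.npy',t);c=cams.get_calibration('top');u,v=proj(c,[[.56,.18,.1]])[0].astype(int)
b=cv2.resize(t[v-65:v+65,u-65:u+65,::-1],(400,400),interpolation=cv2.INTER_CUBIC)
cv2.imwrite('pics/s2.png',np.hstack([a,b]));print(u,v)
go(.49,.35,.34,3.12)
E
```

```text
195 162
t 62.9 tcp [0.6526 0.018  0.3598] psi -0.523 q6 0.72 | turn 2.64 shift [169.8 328.3  19.7]
```

View pics/s2.png

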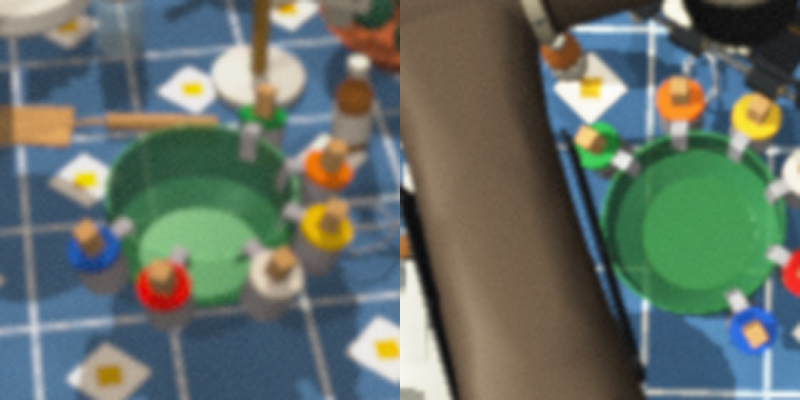

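All six tins hang on the rim, each tin outside and its tongue inside: green (265,115), orange (328,165), yellow (326,228), white (275,275), red (162,285), blue (95,248) in the left crop. Now for the lamp.

>>> servo_tool(
  steps=[
    [[0,0,0],0.1467],
    [[0,0,0],0.1467],
    [[0,0,0],0.1467],
    [[0,0,0],0.1467],
    [[0,0,0],0.1467],
  ],
  gripper=60,
)

```text
time_s: 63.35
tcp_pos: [0.6518, 0.0179, 0.3565]
orientation: [2.535, -1.853, -0.003]
wrist_force: [-0.5, 0.3, -0.3]
gripper_width: 0.0526
grasp_force: 0.0
```

>>> servo_tool(
  steps=[
    [[0,0,0],0.1467],
    [[0,0,0],0.1467],
    [[0,0,0],0.1467],
    [[0,0,0],0.1467],
    [[0,0,0],0.1467],
  ],
)

```text
time_s: 63.85
tcp_pos: [0.6519, 0.0179, 0.3565]
orientation: [1.701, -2.638, -0.002]
wrist_force: [-0.2, 0.9, 0.2]
gripper_width: 0.0525
grasp_force: 0.0
```

>>> servo_tool(
  steps=[
    [[0,0,0],0.1467],
    [[0,0,0],0.1467],
    [[0,0,0],0.1467],
    [[0,0,0],0.1467],
    [[0,0,0],0.1467],
  ],
)

```text
time_s: 64.35
tcp_pos: [0.6518, 0.0179, 0.3565]
orientation: [0.642, -3.072, -0.0]
wrist_force: [0.5, -0.4, 0.6]
gripper_width: 0.0526
grasp_force: 0.0
```

>>> servo_tool(
  steps=[
    [[0,0,0],0.1467],
    [[0,0,0],0.1467],
    [[0,0,0],0.1467],
    [[0,0,0],0],
    [[0,0,0],0],
  ],
)

```text
time_s: 64.85
tcp_pos: [0.6521, 0.0179, 0.3571]
orientation: [-0.027, -3.14, 0.001]
wrist_force: [0.4, 0.1, 0.0]
gripper_width: 0.0525
grasp_force: 0.0
```

>>> servo_tool(
  steps=[
    [[21,41,0],0],
    [[21,41,0],0],
    [[21,41,0],0],
    [[21,41,0],0],
    [[21,41,0],0],
  ],
)

```text
time_s: 65.35
tcp_pos: [0.5507, 0.2265, 0.3579]
orientation: [-0.028, -3.141, 0.0]
wrist_force: [0.6, 0.5, -0.6]
gripper_width: 0.0528
grasp_force: 0.0
```

>>> servo_tool(
  steps=[
    [[21,41,0],0],
    [[21,41,0],0],
    [[21,41,0],0],
    [[0,0,0],0],
    [[0,0,0],0],
  ],
)

```text
time_s: 65.85
tcp_pos: [0.4908, 0.3504, 0.3575]
orientation: [-0.026, -3.141, 0.001]
wrist_force: [0.3, -0.3, 0.5]
gripper_width: 0.0529
grasp_force: 0.0
```

```bash
python3 - <<'E'
from h import *
go(.491,.3475,.221,-3.163)
c=cams.get_calibration('wrist');im=cams.camera('wrist');np.savez('pics/w5.npz',im=im,**{k:c[k] for k in('fov_y','cx','cy','R','t')})
print(proj(c,[[.491,.3475,.26]],True))
h=cv2.cvtColor(im,cv2.COLOR_RGB2HSV);u,v=proj(c,[[.491,.3475,.26]],True)[0].astype(int)
w=cv2.inRange(h[v-35:v+20,u-45:u+45],(3,90,40),(18,255,220));yy,xx=np.nonzero(w);print(len(xx),np.percentile(xx+u-45,[5,50,95]),np.percentile(yy+v-35,[5,50,95]))
E
```

```text
t 65.8 tcp [0.4908 0.3504 0.3575] psi 3.125 q6 -2.53 | turn 0.005 shift [ -0.3  -2.8 136.5]
[[252.50604034 193.70088553]]
603 [212. 250. 262.] [163.1 188.  199.9]
```

>>> servo_tool(
  steps=[
    [[0,-2.8,30],0],
    [[0,0,40],0],
    [[0,0,35],0],
    [[0,0,25],0],
    [[0,0,6],0],
  ],
)

```text
time_s: 66.4
tcp_pos: [0.491, 0.3442, 0.219]
orientation: [-0.035, -3.138, 0.006]
wrist_force: [0.2, 0.5, 0.2]
gripper_width: 0.0524
grasp_force: 0.0
```

>>> servo_tool(
  steps=[
    [[0,0,0],0],
    [[0,0,0],0],
    [[0,0,0],0],
  ],
)

```text
time_s: 66.7
tcp_pos: [0.4924, 0.3471, 0.2239]
orientation: [0.034, 3.139, 0.003]
wrist_force: [-0.1, 0.1, 0.3]
gripper_width: 0.0527
grasp_force: 0.0
```

>>> servo_tool(
  steps=[
    [[0,0,0],0],
    [[0,0,0],0],
    [[0,0,0],0],
    [[0,0,0],0],
    [[0,0,0],0],
  ],
  gripper=0,
)

```text
time_s: 67.2
tcp_pos: [0.4916, 0.3469, 0.2222]
orientation: [0.034, 3.141, 0.0]
wrist_force: [-1.0, 0.5, 0.7]
gripper_width: 0.0215
grasp_force: 30.0
```

```bash
python3 - <<'E'
from h import *
P=np.array([.650,.345]);s,p,R,ps=pose();v=p[:2]-P;th=np.arctan2(-v[0],-v[1]);print(p,ps,np.hypot(*v),th)
d=BOWL-P;print('target th',np.arctan2(-d[0],-d[1]),np.hypot(*d))
# head centre now, top view (before swing), from the earlier picture
c=cams.get_calibration('top');im=np.load('pics/top1.npy')
g=cv2.cvtColor(im,cv2.COLOR_RGB2GRAY);cs=cv2.HoughCircles(cv2.GaussianBlur(g,(3,3),0),cv2.HOUGH_GRADIENT,1,30,param1=80,param2=15,minRadius=25,maxRadius=31)[0]
q=min(cs,key=lambda q:np.hypot(q[0]-136,q[1]-218));print(q,onplane(c,q[:2],.19))
E
```

```text
[0.49156993 0.34691901 0.22218252] 3.1199346265906187 0.15844168704136288 1.5829084225912116
target th 0.386034776074384 0.28551094549946765
[135.5 217.5  26. ] [[0.37347286 0.3466672 ]]
```

>>> servo_tool(
  steps=[
    [[-0.4,-8,0],-0.05],
    [[-0.8,-16,0],-0.1],
    [[-0.8,-16,0],-0.1],
    [[-0.8,-16,0],-0.1],
    [[-0.8,-16,0],-0.1],
  ],
)

```text
time_s: 67.7
tcp_pos: [0.5097, 0.2792, 0.2223]
orientation: [-0.673, 3.061, 0.006]
wrist_force: [18.7, 11.5, -15.0]
gripper_width: 0.0214
grasp_force: 30.0
```

>>> servo_tool(
  steps=[
    [[-0.8,-16,0],-0.1],
    [[-0.8,-16,0],-0.1],
    [[-0.8,-16,0],-0.1],
    [[-0.8,-16,0],-0.1],
    [[-0.8,-16,0],-0.1],
  ],
)

```text
time_s: 68.2
tcp_pos: [0.5608, 0.2215, 0.2224]
orientation: [-1.408, 2.793, 0.009]
wrist_force: [13.6, 24.8, -10.6]
gripper_width: 0.0215
grasp_force: 30.0
```

>>> servo_tool(
  steps=[
    [[-0.8,-16,0],-0.1],
    [[-0.8,-16,0],-0.1],
    [[-0.2,-5,0],-0.03],
    [[0,0,0],0],
    [[0,0,0],0],
  ],
)

```text
time_s: 68.7
tcp_pos: [0.5923, 0.2045, 0.2225]
orientation: [-1.714, 2.615, 0.008]
wrist_force: [12.0, 25.6, -8.4]
gripper_width: 0.0214
grasp_force: 30.0
```

```bash
cat > lamp.py <<'E'
from h import *
s,p,R,ps=pose()
for P in([.650,.345],[.6515,.347],[.65,.341]):
    v=p[:2]-P;d=BOWL-P;print(P,np.hypot(*v).round(4),'th',np.arctan2(-v[0],-v[1]).round(4),'want',np.arctan2(-d[0],-d[1]).round(4))
print(p,ps,s['wrist_force'])
c=cams.get_calibration('wrist');im=cams.camera('wrist');np.savez('pics/w6.npz',im=im,**{k:c[k] for k in('fov_y','cx','cy','R','t')})
pt=patch(c,im,BOWL,.206,.14,560);g=cv2.GaussianBlur(cv2.cvtColor(pt,cv2.COLOR_RGB2GRAY),(5,5),0)
cs=cv2.HoughCircles(g,cv2.HOUGH_GRADIENT,1,60,param1=80,param2=12,minRadius=170,maxRadius=190)
if cs is not None:
    for q in cs[0][:3]: print('head',BOWL+np.array([280-q[1],280-q[0]])*.28/560,q[2]*.28/560)
cv2.circle(pt,(280,280),180,(255,0,255),1);cv2.imwrite('pics/lamp.png',pt[:,:,::-1])
ct=cams.get_calibration('top');t=cams.camera('top');np.save('pics/top3.npy',t)
E
python3 lamp.py
```

```text
[0.65, 0.345] 0.1518 th 0.3896 want 0.386
[0.6515, 0.347] 0.1543 th 0.3937 want 0.3882
[0.65, 0.341] 0.1482 th 0.3999 want 0.3914
[0.59232559 0.20453181 0.22247996] -1.9811724844837129 [11.96420185 25.59040863 -8.41256056]
head [0.56375 0.08775] 0.09415001
head [0.53325 0.09425] 0.090849996
head [0.55575 0.16275] 0.0925
```

>>> servo_tool(
  steps=[
    [[-3,0,0],0],
    [[0,0,0],0],
    [[0,0,0],0],
    [[0,0,0],0],
  ],
  gripper=60,
)

```text
time_s: 69.2
tcp_pos: [0.5889, 0.1985, 0.222]
orientation: [1.718, -2.629, 0.0]
wrist_force: [0.7, -0.7, 0.4]
gripper_width: 0.0476
grasp_force: 0.0
```

>>> servo_tool(
  steps=[
    [[0,0,-40],0],
    [[0,0,-40],0],
    [[0,0,-40],0],
    [[0,0,-40],0],
    [[0,0,0],0],
  ],
)

```text
time_s: 69.7
tcp_pos: [0.5909, 0.1988, 0.3889]
orientation: [-1.713, 2.622, -0.003]
wrist_force: [1.3, 0.8, 1.3]
gripper_width: 0.0526
grasp_force: 0.0
```

>>> servo_tool(
  steps=[
    [[0,0,0],0],
    [[0,0,0],0],
    [[0,0,0],0],
  ],
)

```text
time_s: 70.0
tcp_pos: [0.5887, 0.1988, 0.3807]
orientation: [1.718, -2.628, -0.0]
wrist_force: [-0.4, -0.4, -0.2]
gripper_width: 0.0524
grasp_force: 0.0
```

```bash
python3 lamp.py; python3 - <<'E'
from h import *
z=np.load('pics/w6.npz');c={k:z[k] for k in z.files};im=z['im']
h=cv2.cvtColor(im,cv2.COLOR_RGB2HSV)
t=np.load('pics/top3.npy');a=cv2.resize(t[110:230,130:290,::-1],(400,300),interpolation=cv2.INTER_CUBIC)
p=cv2.resize(cv2.imread('pics/lamp.png'),(300,300));cv2.imwrite('pics/fin.png',np.hstack([a,p]))
E
```

```text
[0.65, 0.345] 0.1585 th 0.397 want 0.386
[0.6515, 0.347] 0.161 th 0.4008 want 0.3882
[0.65, 0.341] 0.1548 th 0.407 want 0.3914
[0.58870252 0.19880249 0.38069891] -1.9836452239623594 [-0.368113   -0.4432885  -0.21785188]
head [0.55325 0.10375] 0.086449996
head [0.53525 0.13925] 0.085300006
```

View pics/fin.png

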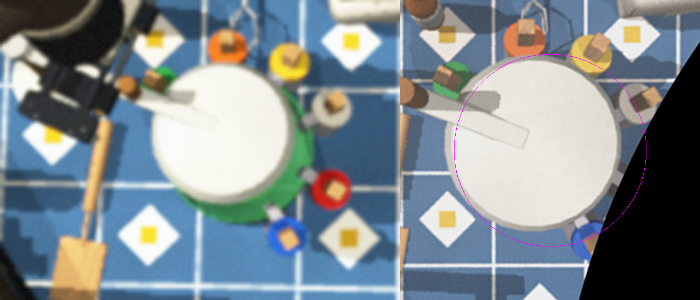

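```bash
python3 - <<'E'
from h import *
from scipy.optimize import least_squares
z=np.load('pics/w6.npz');cw={k:z[k] for k in z.files};ct=cams.get_calibration('top');t=np.load('pics/top3.npy')
def fit(c,im,w,seed,zz):
    # radial edge search of the white-head outline, mapped to plane zz
    h=cv2.cvtColor(im,cv2.COLOR_RGB2HSV);m=cv2.inRange(h,(0,0,110),(179,60,255))
    m=cv2.morphologyEx(m,cv2.MORPH_OPEN,np.ones((5,5)));n,l,st,ce=cv2.connectedComponentsWithStats(m)
    i=l[int(seed[1]),int(seed[0])];k=max(cv2.findContours((l==i).astype(np.uint8),0,1)[0],key=cv2.contourArea)[:,0]
    q=onplane(c,k,zz,w);f=least_squares(lambda a:np.hypot(q[:,0]-a[0],q[:,1]-a[1])-a[2],[.55,.09,.09],loss='soft_l1',f_scale=.001).x
    return f.round(4)
sw=proj(cw,[[.55,.08,.206]],True)[0];s2=proj(ct,[[.55,.085,.206]])[0]
for zz in(.172,.18,.19,.2): print(zz,'wrist',fit(cw,z['im'],True,sw,zz),'top',fit(ct,t,False,s2,zz))
d=BOWL-[.65,.345];th=np.arctan2(-d[0],-d[1]);print('ideal head',np.array([.65,.345])+.278*np.array([-np.sin(th),-np.cos(th)]))
E
```

```text
0.172 wrist [0.5489 0.0926 0.0924] top [0.5515 0.0966 0.0895]
0.18 wrist [0.549  0.0932 0.0904] top [0.5502 0.096  0.089 ]
0.19 wrist [0.5492 0.094  0.0879] top [0.5486 0.0951 0.0884]
0.2 wrist [0.5493 0.0948 0.0854] top [0.547  0.0943 0.0877]
ideal head [0.54532801 0.08745821]
```

The lamp head is centred tangentially to about 1 mm. The remaining radial offset of about 10–15 mm comes from the fixed arm length. All six tins are hanging and the robot is clear.

```bash
python3 -c "
from workcell import bot
print(bot.hand_in())"
```

```text
the job is handed in; nothing more can be done
None
```

I handed the job in with all six tins hanging on the green bowl's rim (tins outside, tongues inside) and the lamp back over the bowl, its head measured about 15 mm short of the bowl's centre along the arm, which swinging cannot correct.

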